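Unpack the pen case into the desk pot

ROBOT

A 7-joint arm with a two-finger parallel gripper is mounted at the origin on the work surface. World frame = base frame: x ahead of the robot, y to its left, z up, the work surface at z = 0. Lengths are in m, angles in rad, forces in N, time in s.
With the tool pointing down it reaches from about 0.4 to 0.85 m from the base axis. Payload 10.4 kg.
Tool frame: the origin (TCP) lies at the very end of the fingers, on their centre line; the grasp point (between the pads) lies 19 mm behind it (grip_point_offset is the distance from the TCP to the grasp point, in m); z points along the fingers, y is the line along which they close (so a half turn about z gives the same grasp; the last joint's range is limited). The gripper opens to 87 mm and grips with 3 to 60 N. Pads are 19 mm wide; open, the fingers measure 117 mm over their backs; the gripper's body (75 mm by 190 mm) begins 51 mm behind the grasp point.
Start: joints at [1.174, 0.332, -0.065, 1.46, 0.022, 1.35, -0.088], TCP at [0.228, -0.582, 0.223] pointing down, gripper open.
Joint ranges: [-2.6, 2.6], [-0.5, 2.12], [-1.47, 1.34], [0.16, 2.42], [-1.27, 4.41], [0.06, 2.06], [-2.6, 2.6]. Speed limits (rad/s): [2.22, 2.22, 2.79, 2.79, 3.14, 3.14, 3.14].

INTERFACE

Orientations are given as a unit quaternion [x, y, z, w].
In Python, from bench import * gives the robot as it stands.
- The arm moves only by the tool play_rows, never from a script. Its argument "increments" is text: rows parted by semicolons, each of 7 numbers parted by spaces: the turn, a rotation vector about the tool's x, y, z in rad, then the shift along the tool's x, y, z in m, then the opening, from 0 (shut) to 1 (fully open). A call has 1 to 8 rows; each row is the pose to reach, as a shift and turn from the pose commanded when the call began, along the tool's axes at that moment; what a row does not reach only later rows make up. A row lasts 1/10 s, in which the tool goes at most 50 mm and 8.59 degrees, less where a joint would pass 70% of its speed; a pose out of reach is approached as far as the arm can. A call with a gripper value outside its range is refused whole. The fingers move at their own pace and stop on an object; "grip_force" is the grip in N (left out, the last holds). Time passes only in rows, so rows that repeat a pose let the fingers close. It gives the time, the measured TCP pose, the force, the opening and the grip force at its end, in the units of the state.
- read_state(): the state, without advancing time (a new reading comes with each control period).
- camera(name): name is "scene" or "side" or "wrist"; returns a dict with "color" (384x512x3 uint8, red, green, blue), "fx", "fy", "cx", "cy" (pixels), "k1" (the pictures are not rectified: a ray, as slopes to the right and down, at radius r is drawn at 1 + k1 r^2 times it, then the intrinsics apply), "camera_from_world" (4x4, takes a point from world to camera coordinates); the wrist camera has in their place "mount" (4x4, takes a point from camera to tool coordinates, whose origin is the TCP and whose axes are the flange's). Camera axes: x right, y down, z forward; pixel columns grow to the right and rows downward; lengths in m; the calibration is good to about 2 mm. A picture is of the moment at which its call begins: read the wrist's pose just before it. There is no depth.
- close_job(): hands the job in; it is judged then, once.
The state is a dict: "time": time; "joint_positions": joint angles; "joint_vel": joint speeds; "joint_torque": joint torques, N m; "ee_pos": TCP position; "eef_rot": TCP orientation; "ft_force": force on the tool from outside, world axes, zero at the start; "torque": the same for the moment, N m; "width": finger opening in m; "grip_force": force on a finger pad.
Only numpy, scipy, OpenCV 4.12 (cv2) and the standard library are available. Lean on these libraries where they do the work, as an engineer would, in place of code of your own. Each camera call takes 0.05 s, during which the arm holds its last target. There are 200 camera calls.

TASK

Open the lid of the marker case right back until it rests on its stop, then move every pen from the case to the deep desk pot: foot down inside by the wall opposite the pot's handle, cap end slanting out over the rim on the handle side, so that all of them lean that way. When the case is empty, close its lid fully; leave the pot standing upright on the desk and do not disturb the mug, ink jar, spectacles or stapler.

Things in the scene. Friction and masses are not known exactly. Their poses are not given: they have to be found in the camera images.
- case: Grey plastic marker case, fixed to the desk: an open box 84 (x) x 238 (y) x 110 mm high with 4 mm walls and floor; origin at the centre of its underside, z up, its front faces its own -x. Inside, a black rack 50 mm tall stands on the floor and holds the pens upright in four round wells of 14 mm diameter at x = 0, y = -75, -25, 25, 75 mm; a well may be empty. The opened case shows nothing else.
- lid (a joint): Angle of the case's deep lid (a hollow shell 84 x 238 x 62 mm, 0.25 kg): 0 closed, growing as it swings up and back to its stop at 1.9 rad. The hinge runs along the case's y axis at the top of the back (+x) wall and is stiff (friction 0.17 N m): the lid stays where it is left. It may start a little ajar.
- lid_hinge (a point): Middle of the lid's hinge line, at x = 42, z = 110.5 mm in the case's frame.
- lid_bar (a point): Middle of the lid's handle: a round steel bar of 10 mm diameter and 100 mm length along the case's y axis, standing 38 mm (bar centre) off the lid's front wall; with the lid closed it is at x = -80, z = 150 mm in the case's frame. It can be pinched from above across the bar at every lid angle and turns in the grip like a pivot while it is led round the hinge.
- pot: Loose dark steel pen pot, 0.8 kg, a deep cup 68 (x) x 124 (y) x 95 mm high, open on top, walls and floor 4 mm; three full-height walls part it into four compartments of 60 x 26 mm in a row, centred at y = -45, -15, 15, 45 mm; a pen may go in any. Origin under its centre, z up. A steel loop handle on the outside of its -x wall (reaching 31 mm out, 25 to 80 mm high) marks the handle side.
- pen1: Drawing pen 1, a round stick 11 mm thick and 155 mm long, 25 g, white barrel with a black cap 45 mm long; may be absent. Origin at the centre of its foot (the lower, barrel end), z along the pen to the cap. At first it stands cap up in one of the case's wells, up to 4 degrees askew, its foot on the case floor.
- pen1_cap (a point): Centre of the cap end of pen 1, 155 mm from the foot.
- pen2: Drawing pen 2, a round stick 11 mm thick and 155 mm long, 25 g, white barrel with a black cap 45 mm long; may be absent. Origin at the centre of its foot (the lower, barrel end), z along the pen to the cap. At first it stands cap up in one of the case's wells, up to 4 degrees askew, its foot on the case floor.
- pen2_cap (a point): Centre of the cap end of pen 2, 155 mm from the foot.
- pen3: Drawing pen 3, a round stick 11 mm thick and 155 mm long, 25 g, white barrel with a black cap 45 mm long; may be absent. Origin at the centre of its foot (the lower, barrel end), z along the pen to the cap. At first it stands cap up in one of the case's wells, up to 4 degrees askew, its foot on the case floor.
- pen3_cap (a point): Centre of the cap end of pen 3, 155 mm from the foot.
- pen4: Drawing pen 4, a round stick 11 mm thick and 155 mm long, 25 g, white barrel with a black cap 45 mm long; may be absent. Origin at the centre of its foot (the lower, barrel end), z along the pen to the cap. At first it stands cap up in one of the case's wells, up to 4 degrees askew, its foot on the case floor.
- pen4_cap (a point): Centre of the cap end of pen 4, 155 mm from the foot.
- mug: Bystander: white mug with a handle, 80 mm wide, 95 mm tall, beyond the pens; origin under its centre.
- ink: Bystander: small glass jar with a black lid, 48 mm wide, 65 mm tall; origin under its centre.
- glasses: Bystander: pair of round spectacles with open temples, about 110 x 130 x 46 mm, standing near the robot; origin under the lenses.
- stapler: Bystander: stapler, 130 x 34 x 46 mm; origin under its centre.

How it is judged:
On the way, in this order (a step that is already met when the one before it is completed fails the run):
1. the lid is open on its stop (value of joint lid above 1.8 rad), for 0.2 s.
2. every pen stands foot down in the pot, leaning over the handle-side rim (z of each of pen1, pen2, pen3, pen4 in the frame of pot below 0.02 m and x of pen1 in the frame of pot between 0 and 0.034 m and y of pen1 in the frame of pot between -0.06 and 0.06 m and x of each of pen1_cap, pen2_cap, pen3_cap, pen4_cap in the frame of pot below -0.03 m and y of pen1_cap in the frame of pot between -0.075 and 0.075 m and z of each of pen1_cap, pen2_cap, pen3_cap, pen4_cap in the frame of pot above 0.11 m and linear speed of each of pen1, pen2, pen3, pen4 below 0.03 m/s and x of pen2 in the frame of pot between 0 and 0.034 m and y of pen2 in the frame of pot between -0.06 and 0.06 m and y of pen2_cap in the frame of pot between -0.075 and 0.075 m and x of pen3 in the frame of pot between 0 and 0.034 m and y of pen3 in the frame of pot between -0.06 and 0.06 m and y of pen3_cap in the frame of pot between -0.075 and 0.075 m and x of pen4 in the frame of pot between 0 and 0.034 m and y of pen4 in the frame of pot between -0.06 and 0.06 m and y of pen4_cap in the frame of pot between -0.075 and 0.075 m), for 0.2 s.
At the end, for the whole second after the job is handed in: Each pen at rest, foot within 20 mm of the pot's underside and in the half away from the handle, cap above the rim, over 30 mm from the pot's middle towards the handle and within 75 mm sideways; lid closed within 0.06 rad; pot upright on the desk (all of step 2 and value of joint lid below 0.06 rad and angle between pot's own z axis and vertical below 0.1 rad and height (world z) of pot below 0.01 m and linear speed of pot below 0.02 m/s); the robot touches nothing.
It fails at once if the mug is moved more than 30 mm (distance of mug from where it was at the start of the episode above 0.03 m).
It fails at once if the ink is moved more than 30 mm (distance of ink from where it was at the start of the episode above 0.03 m).
It fails at once if the glasses is moved more than 30 mm (distance of glasses from where it was at the start of the episode above 0.03 m).
It fails at once if the stapler is moved more than 30 mm (distance of stapler from where it was at the start of the episode above 0.03 m).
Of pen1, pen2, pen3, pen4 only 2 to 4 are there at a start; the rules pass over those that are not, and their reading is None.
At some moment in a run one of pot may be knocked a few centimetres aside while the robot is not near it.
It also fails if it takes over 210 s, if anything falls off the work surface, if the arm or the gripper's body presses on something with over 40 N, if the wrist force passes 120 N, or if a joint passes its speed limit or range.

## Working session

There is one attempt and no reset: what is moved stays moved. The work goes in short steps, Python scripts to look and compute and a tool call to move; the robot and the scene stay as the last step left them, time stands still between calls to the robot, and variables do not carry over. Pictures are saved under pics/ and viewed, at most 14 in all, crops included, and the job is handed in when it is done.

Besides the shell and the picture viewer there is one more tool, called after ">>>" as name(argument=value, ...) on one line, values as JSON. play_rows: Moves the arm, as the interface text tells. Its arguments: {"type":"object","properties":{"increments":{"type":"string"},"grip_force":{"type":"number"}},"required":["increments"]}

```bash
mkdir -p pics; ls; python3 - <<'E'
from bench import *
import cv2,json
s=read_state()
print(s['time'],s['ee_pos'],s['eef_rot'],s['width'],s['ft_force'])
for n in ("scene","side"):
    c=camera(n); cv2.imwrite(f"pics/{n}0.png",cv2.resize(c["color"][...,::-1],(800,600),interpolation=cv2.INTER_CUBIC))
    cv2.imwrite(f"pics/{n}_raw0.png",c["color"][...,::-1])
    print(n,c["fx"],c["fy"],c["cx"],c["cy"],c["k1"],c["camera_from_world"].tolist())
E
```

```text
pics
0.0 [ 0.22806184 -0.58149761  0.22177119] [ 9.82584376e-01  1.85815634e-01 -1.69849160e-04 -6.82889580e-04] 0.08696646671523539 [-0.07882521  0.88368091 -0.75283723]
scene 487.8603780205626 487.8603780205626 259.88675781696315 198.40495716731613 -0.08840071779791246 [[-0.30386567933607583, 0.9524975245428703, 0.02034980740276154, 0.15255770676724467], [0.5090305597239967, 0.1803722050162007, -0.8416375448639801, -0.1692337667662406], [-0.805328217678171, -0.2453860904723371, -0.5396592706643724, 1.8241587273232927], [0.0, 0.0, 0.0, 1.0]]
side 401.85629136330857 401.85629136330857 254.09980350998313 191.58068345207658 -0.044909520486922684 [[-0.5398809739370987, 0.841595817358958, -0.015652928947545466, 0.29063330911629753], [0.5734381654360963, 0.3541184081202721, -0.738761682446815, -0.21254676316349005], [-0.6161957516909817, -0.40781936348617814, -0.6737849526100406, 1.594994213196754], [0.0, 0.0, 0.0, 1.0]]
```

View pics/scene0.png

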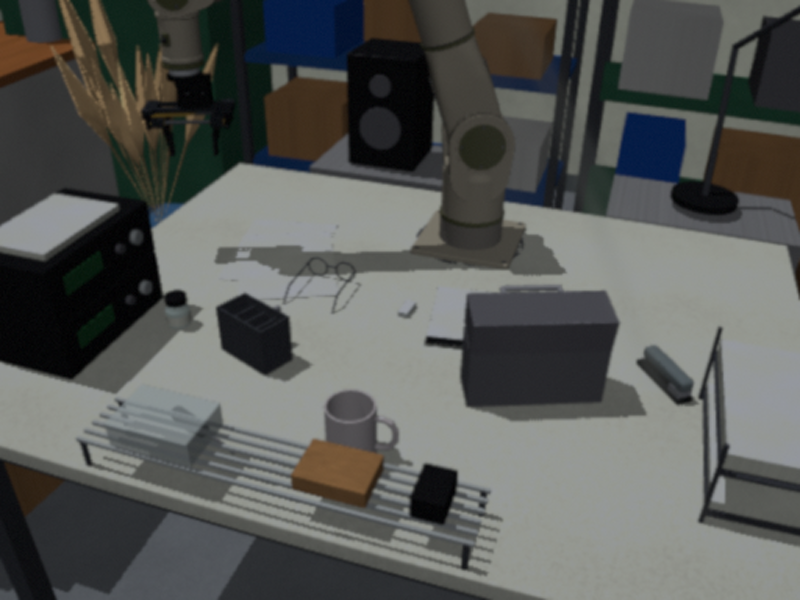

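View pics/side0.png

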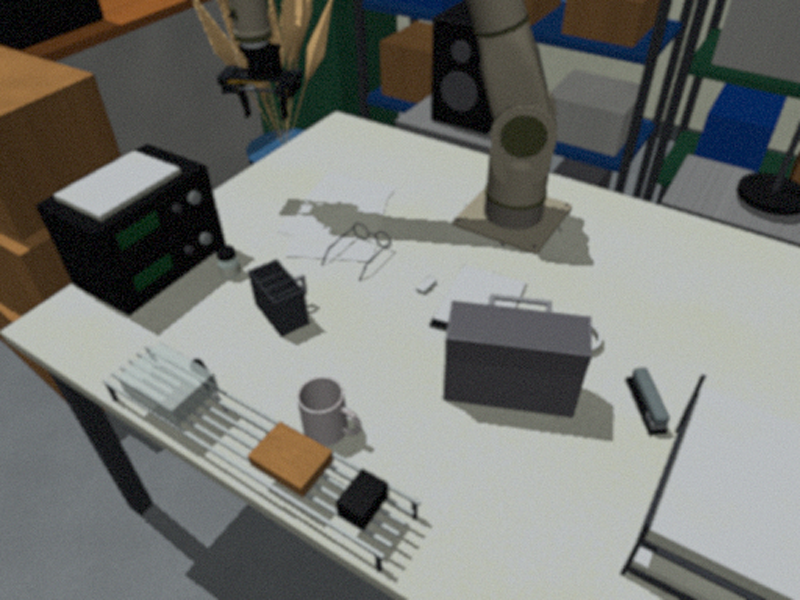

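The scene view shows the closed case at (465–615, 290–405) with its front bar towards the robot. The pot is at (220–290, 295–370), the mug at (350, 425), the ink jar at (177, 310), the spectacles at (320, 285) and the stapler at (668, 372). I'll enlarge the case and pot.

```bash
cat > h.py <<'E'
from bench import *
import cv2, numpy as np, json, os
from scipy.optimize import least_squares
from scipy.spatial.transform import Rotation as R
def snap(n,crop,name,size=(400,300)):
    c=camera(n); x0,y0,w,h=crop
    cv2.imwrite(f"pics/{name}.png",cv2.resize(c["color"][y0:y0+h,x0:x0+w,::-1],size,interpolation=cv2.INTER_CUBIC)); return c
def proj(c,P,T=None):
    T=c["camera_from_world"] if T is None else T
    P=np.atleast_2d(P); q=P@T[:3,:3].T+T[:3,3]; s=q[:,:2]/q[:,2:]
    s=s*(1+c["k1"]*(s**2).sum(1,keepdims=True))
    return s*[c["fx"],c["fy"]]+[c["cx"],c["cy"]]
def ray(c,uv,T=None):
    T=c["camera_from_world"] if T is None else T
    d=(np.array(uv,float)-[c["cx"],c["cy"]])/[c["fx"],c["fy"]]; s=d.copy()
    for _ in range(20): s=d/(1+c["k1"]*(s**2).sum())
    return -T[:3,:3].T@T[:3,3], T[:3,:3].T@np.array([s[0],s[1],1])
def onz(c,uv,z,T=None):
    o,d=ray(c,uv,T); return o+d*(z-o[2])/d[2]
def wristT(c,s):  # camera_from_world at state s
    W=np.eye(4); W[:3,:3]=R.from_quat(s["eef_rot"]).as_matrix(); W[:3,3]=s["ee_pos"]
    return np.linalg.inv(W@c["mount"])
def rz(a): return R.from_euler('z',a).as_matrix()
def delta(pos,Rm,s=None):
    "row numbers from commanded pose (approx measured) to pos / rotation matrix"
    s=s or read_state(); R0=R.from_quat(s["eef_rot"])
    return (R0.inv()*R.from_matrix(Rm)).as_rotvec(), R0.inv().apply(np.array(pos)-s["ee_pos"])
E
python3 - <<'E'
from h import *
rows=[]
for n,a,b in (("scene",(285,175,120,90),(130,180,80,60)),("side",(275,180,120,90),(145,155,80,60))):
    c=camera(n)["color"][...,::-1]
    rows.append(np.hstack([cv2.resize(c[y:y+h,x:x+w],(400,300),interpolation=cv2.INTER_CUBIC) for x,y,w,h in (a,b)]))
cv2.imwrite("pics/comp1.png",cv2.convertScaleAbs(np.vstack(rows),alpha=1.8))
E
```

```text
(no output)
```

View pics/comp1.png

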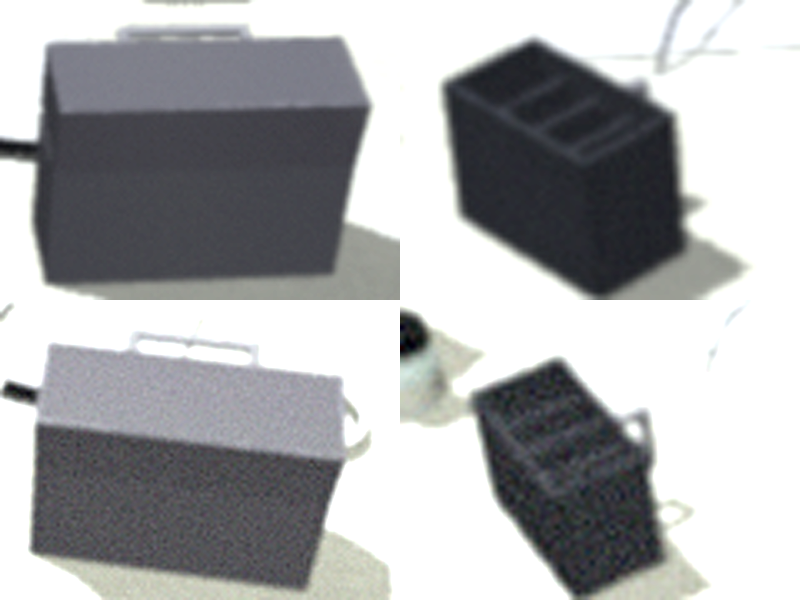

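The crops show the closed case: scene top corners (48,44), (342,38), (370,105), (62,110). The pot's top corners in the scene are (445,85), (533,38), (675,112), (585,160), with the handle on the upper-right wall. Next I'll fit both poses.

```bash
cat > fit1.py <<'E'
from h import *
C={n:camera(n) for n in("scene","side")}
def px(l,ox,oy,s,x0,y0): return [((x-ox+.5)/s-.5+x0,(y-oy+.5)/s-.5+y0) for x,y in l]
cp=np.array([[-42,-119,172.5],[-42,119,172.5],[42,119,172.5],[42,-119,172.5],[42,-119,0],[42,119,0]])/1e3
cu={"scene":px([(48,44),(342,38),(370,105),(62,110),(47,283),(333,272)],0,0,10/3,285,175),
"side":px([(50,345),(342,378),(344,460),(38,424),(32,552),(307,588)],0,300,10/3,275,180)}
pp=np.array([[34,-62,95],[-34,-62,95],[-34,62,95],[34,62,95],[34,-62,0],[34,62,0],[-34,62,0]])/1e3
pu={"scene":px([(445,85),(533,38),(675,112),(585,160),(462,217),(598,297),(683,247)],400,0,5,130,180),
"side":px([(475,395),(560,358),(657,470),(548,497),(497,495),(580,598),(662,558)],400,300,5,145,155)}
hinge=np.array([.042,0,.1105])
def fit(P,U,g,lid=False):
    def f(q):
        X=P.copy()
        if lid: X[:4]=(P[:4]-hinge)@R.from_euler('y',q[3]).as_matrix().T+hinge
        W=X@rz(q[2]).T+[q[0],q[1],0]
        return np.concatenate([(proj(C[n],W)-U[n]).ravel() for n in U])
    r=least_squares(f,g,loss="soft_l1",f_scale=.7); print(r.x.round(4),np.abs(f(r.x)).round(1).reshape(-1,2).tolist())
fit(cp,cu,[.6,.1,0,0.02],True); fit(pp,pu,[.6,-.3,.8]); fit(cp,cu,[.6,.1,0]); fit(pp,pu,[.6,-.3,2.4])
for n,m in (("mug",(355/800*512,405*.64)),("ink",(177*.64,296*.64)),("gl",(318*.64,285*.64)),("st",(668*.64,372*.64))):
    print(n,onz(C["scene"],m,{"mug":.095,"ink":.065,"gl":.03,"st":.03}[n]).round(3))
E
python3 fit1.py
```

```text
[0.5232 0.237  0.383  0.0896] [[0.1, 0.3], [0.4, 0.3], [1.2, 0.7], [0.3, 0.2], [0.0, 0.7], [0.7, 0.9], [1.0, 1.2], [0.4, 0.9], [0.4, 0.6], [1.5, 1.3], [1.6, 0.4], [0.4, 1.0]]
[ 0.5851 -0.2657 -0.3976] [[0.4, 1.1], [0.7, 0.9], [0.9, 0.1], [0.1, 0.5], [0.1, 0.2], [0.4, 1.1], [1.3, 0.4], [1.9, 1.1], [0.1, 1.3], [1.8, 3.6], [0.4, 0.4], [1.4, 0.4], [1.6, 1.1], [0.5, 0.5]]
[0.5226 0.2377 0.3793] [[0.2, 0.8], [0.3, 0.9], [0.8, 1.9], [0.2, 1.3], [0.2, 0.5], [0.9, 0.9], [0.4, 0.8], [0.2, 0.3], [0.7, 2.2], [0.9, 3.1], [1.3, 0.3], [0.1, 1.1]]
[ 0.5851 -0.2657 -0.3976] [[0.4, 1.1], [0.7, 0.9], [0.9, 0.1], [0.1, 0.5], [0.1, 0.2], [0.4, 1.1], [1.3, 0.4], [1.9, 1.1], [0.1, 1.3], [1.8, 3.6], [0.4, 0.4], [1.4, 0.4], [1.6, 1.1], [0.5, 0.5]]
mug [0.771 0.003 0.095]
ink [ 0.547 -0.451  0.065]
gl [ 0.364 -0.236  0.03 ]
st [0.433 0.468 0.03 ]
```

```bash
cat >> h.py <<'E'
def down(ax): # tool pointing down with tool x at world angle ax (rad)
    c,s=np.cos(ax),np.sin(ax); return np.array([[c,s,0],[s,-c,0],[0,0,-1.]])
def plan(*wps,s=None):
    s=s or read_state(); p,Ro=np.array(s["ee_pos"]),R.from_quat(s["eef_rot"])
    for q,M in wps:
        Rn=Ro if M is None else R.from_matrix(M)
        rv=(Ro.inv()*Rn).as_rotvec(); d=Ro.inv().apply(np.array(q)-p)
        print("rot",rv.round(3),"shift",d.round(4),"rows>=%.1f"%max(np.linalg.norm(rv)/.15,np.linalg.norm(d)/.05))
        p,Ro=np.array(q),Rn
CX,CY,CA=.523,.237,.383
def case(x,y,z): return np.array([CX,CY,0])+rz(CA)@np.array([x,y,z])
E
python3 - <<'E'
from h import *
print(case(-.076,0,.161))
A=down(CA+np.pi/2)
b=case(-.085,0,.30)
plan(([.40,-.22,.32],down(np.radians(65))),(b,A))
E
```

```text
[0.45250638 0.20859844 0.161     ]
rot [-0.    -0.    -0.761] shift [ 0.292  -0.2741 -0.0976] rows>=8.2
rot [ 0.     0.    -0.819] shift [ 0.4041 -0.1397  0.02  ] rows>=8.6
```

>>> play_rows(increments="0 0 -0.761 0.292 -0.274 -0.098 1;0 0 -0.761 0.292 -0.274 -0.098 1;0 0 -0.761 0.292 -0.274 -0.098 1;0 0 -0.761 0.292 -0.274 -0.098 1;0 0 -0.761 0.292 -0.274 -0.098 1;0 0 -0.761 0.292 -0.274 -0.098 1;0 0 -0.761 0.292 -0.274 -0.098 1;0 0 -0.761 0.292 -0.274 -0.098 1")

```text
time: 1.1
ee_pos: [0.3953, -0.229, 0.3183]
eef_rot: [0.843, 0.537, -0.0, 0.0]
ft_force: [1.4, 0.3, -0.1]
width: 0.0869
grip_force: 0.0
```

>>> play_rows(increments="0 0 -0.82 0.404 -0.14 0.02 0.35;0 0 -0.82 0.404 -0.14 0.02 0.35;0 0 -0.82 0.404 -0.14 0.02 0.35;0 0 -0.82 0.404 -0.14 0.02 0.35;0 0 -0.82 0.404 -0.14 0.02 0.35;0 0 -0.82 0.404 -0.14 0.02 0.35;0 0 -0.82 0.404 -0.14 0.02 0.35;0 0 -0.82 0.404 -0.14 0.02 0.35")

```text
time: 1.9
ee_pos: [0.4355, 0.1686, 0.2993]
eef_rot: [0.559, 0.829, 0.0, 0.001]
ft_force: [2.1, -0.5, -0.2]
width: 0.0336
grip_force: 0.0
```

```bash
python3 - <<'E'
from h import *
s=read_state(); print(s['time'],s['ee_pos'],R.from_quat(s['eef_rot']).as_matrix()[:,0],s['width'])
c=camera("wrist"); np.save("w.npy",c["color"]); cv2.imwrite("pics/w1.png",cv2.convertScaleAbs(cv2.resize(c["color"][...,::-1],(768,576)),alpha=1.6))
T=wristT(c,s)
print(c["fx"],c["cx"],c["cy"],c["mount"].round(3).tolist())
print("bar ends pred",(proj(c,[case(-.076,-.05,.161),case(-.076,.05,.161)],T)*1.5).round(0), "lid front edge",(proj(c,[case(-.041,-.119,.18),case(-.041,.119,.18)],T)*1.5).round(0))
E
```

```text
1.9 [0.43550862 0.16859897 0.29926814] [-0.37442978  0.9272546  -0.00111795] 0.033613931237020986
328.14323196728446 248.94968855882968 196.66683569375715 [[-0.0, -0.953, -0.303, 0.085], [1.0, -0.0, -0.001, -0.001], [0.001, -0.303, 0.953, -0.162], [0.0, 0.0, 0.0, 1.0]]
bar ends pred [[422. 307.]
 [427. 147.]] lid front edge [[475. 416.]
 [500.  14.]]
```

View pics/w1.png

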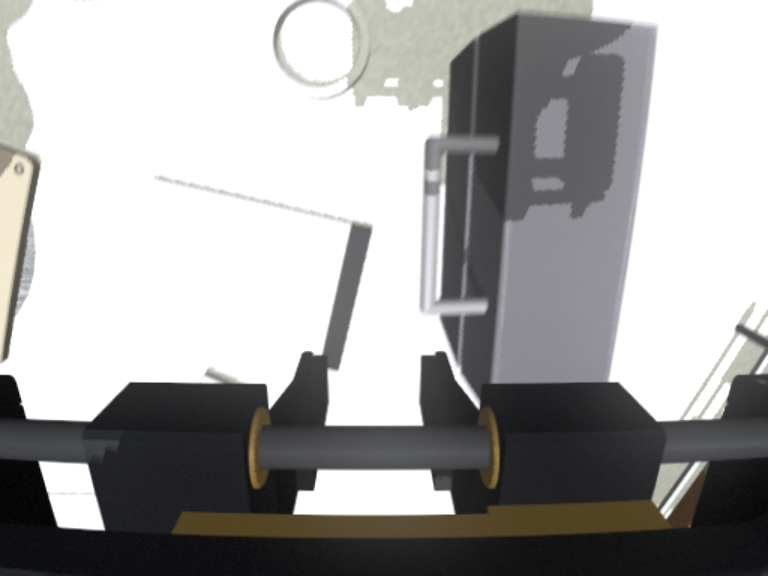

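The bar runs from (428,308) to (433,145), about 6 px right of the prediction, and the lid's front top edge from (518,14) to (497,380). I'll refit with all the views together.

```bash
cat > fit2.py <<'E'
import io,contextlib
with contextlib.redirect_stdout(io.StringIO()): from fit1 import *
s=read_state(); c=camera("wrist"); T=wristT(c,s)
k=lambda l:(np.array(l)+.5)/1.5-.5
bar=np.array([[-80,-50,150],[-80,50,150]])/1e3; ed=np.array([[-42,-119,172.5],[-42,119,172.5]])/1e3
def f(q):
    Ry=R.from_euler('y',q[3]).as_matrix(); L=lambda X:(X-hinge)@Ry.T+hinge
    W=lambda X:X@rz(q[2]).T+[q[0],q[1],0]
    X=cp.copy(); X[:4]=L(X[:4]); o=[(proj(C[n],W(X))-cu[n]).ravel() for n in cu]
    o.append((proj(c,W(L(bar)),T)-k([(428,308),(433,145)])).ravel())
    e=proj(c,W(L(ed)),T); a,b=k([(518,14),(497,380)])
    o.append(e[1]-a); d=(e[1]-e[0])/np.linalg.norm(e[1]-e[0]); v=b-e[0]; o.append([d[0]*v[1]-d[1]*v[0]])
    return np.concatenate(o)
r=least_squares(f,[.52,.237,.38,.09],loss="soft_l1",f_scale=.7); q=r.x; print(q.round(4),f(q).round(1).tolist())
J=r.jac; print("sd",np.sqrt(np.diag(np.linalg.inv(J.T@J))).round(4))
E
python3 fit2.py
```

```text
[0.5233 0.2394 0.3853 0.1173] [0.9, -0.4, 1.6, -0.5, 2.3, -0.1, 1.4, 0.9, 0.9, 1.0, 1.6, 1.0, -0.3, -0.9, 1.5, -0.7, 1.4, 0.2, -0.7, -0.4, -0.8, 0.8, 0.4, 1.3, -0.4, 0.7, 0.2, 1.3, 0.1, 0.2, 4.4]
sd [0.0014 0.0009 0.0074 0.0199]
```

```bash
sed -i 's/^CX,CY,CA=.*/CX,CY,CA=.5233,.2394,.3853/' h.py; python3 - <<'E'
from h import *
A=down(CA+np.pi/2)
B=lambda a:(.042-.1282*np.cos(.313+a),.1105+.1282*np.sin(.313+a))
x,z=B(.117)
plan((case(x,0,.225),A),(case(x,0,z-.019),A))
for a0,a1 in ((.117,1.0),(1.0,1.96)):
    for a in np.linspace(a0,a1,8)[1:]: print("%.2f  %.4f %.4f"%(a,B(a)[0]-B(a0)[0],-(B(a)[1]-B(a0)[1])))
E
```

```text
rot [-0.    -0.     0.001] shift [0.0336 0.034  0.0738] rows>=1.8
rot [0. 0. 0.] shift [0.     0.     0.0801] rows>=1.6
0.24  0.0076 -0.0142
0.37  0.0170 -0.0274
0.50  0.0280 -0.0393
0.62  0.0404 -0.0497
0.75  0.0539 -0.0584
0.87  0.0685 -0.0654
1.00  0.0838 -0.0705
1.14  0.0173 -0.0033
1.27  0.0348 -0.0042
1.41  0.0523 -0.0027
1.55  0.0694 0.0011
1.69  0.0859 0.0073
1.82  0.1013 0.0157
1.96  0.1155 0.0261
```

>>> play_rows(increments="0 0 0 0.034 0.034 0.074 0.35;0 0 0 0.034 0.034 0.074 0.35;0 0 0 0.034 0.034 0.074 0.35;0 0 0 0.034 0.034 0.074 0.35")

```text
time: 2.5
ee_pos: [0.4546, 0.2096, 0.2248]
eef_rot: [0.56, 0.829, -0.001, -0.0]
ft_force: [-0.0, -1.5, 0.8]
width: 0.0303
grip_force: 0.0
```

>>> play_rows(increments="0 0 0 0 0 0.04 0.35;0 0 0 0 0 0.08 0.35;0 0 0 0 0 0.08 0.35;0 0 0 0 0 0.08 0.35")

```text
time: 2.9
ee_pos: [0.4553, 0.2101, 0.1468]
eef_rot: [0.56, 0.829, 0.0, 0.001]
ft_force: [0.2, 0.5, 0.9]
width: 0.0304
grip_force: 0.0
```

```bash
python3 - <<'E'
from h import *
s=read_state(); print(s['ft_force'],s['width'])
x=.042-.1282*np.cos(.43); z=.1105+.1282*np.sin(.43)
print("want",case(x,0,z-.019)); plan((case(x,0,z-.019),down(CA+np.pi/2)))
c=snap("wrist",(180,150,240,180),"w2",(640,480))
E
```

```text
[0.24596114 0.53618864 0.85371444] 0.030409852224571432
want [0.45423466 0.21138908 0.14494284]
rot [ 0.001  0.001 -0.003] shift [ 0.0016 -0.0006  0.0018] rows>=0.1
```

View pics/w2.png

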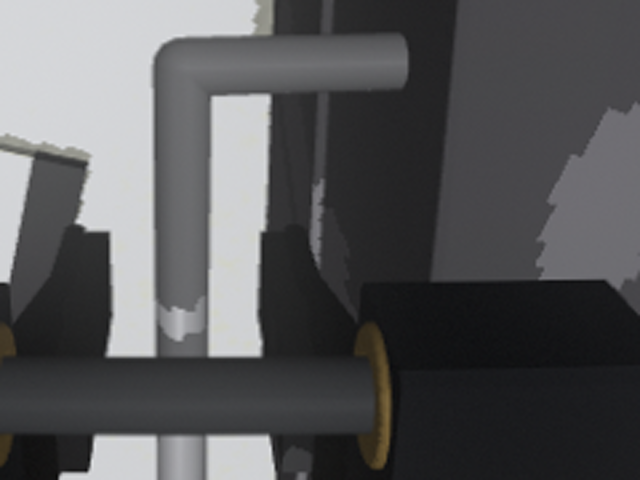

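The bar is well centred between the fingers (bar at x≈183, fingers at 110 and 262), so I'll grip it and swing the lid.

>>> play_rows(increments="0 0 0 0 0 0.001 0;0 0 0 0 0 0.001 0;0 0 0 0 0 0.001 0;0 0 0 0 0 0.001 0", grip_force=30)

```text
time: 3.35
ee_pos: [0.4544, 0.2107, 0.1443]
eef_rot: [0.559, 0.829, -0.0, 0.0]
ft_force: [-1.3, -0.7, 1.5]
width: 0.0088
grip_force: 30.0
```

>>> play_rows(increments="0 0 0 0 0.0076 -0.0142 0;0 0 0 0 0.017 -0.0274 0;0 0 0 0 0.028 -0.0393 0;0 0 0 0 0.0404 -0.0497 0;0 0 0 0 0.0539 -0.0584 0;0 0 0 0 0.0685 -0.0654 0;0 0 0 0 0.0838 -0.0705 0;0 0 0 0 0.0838 -0.0705 0")

```text
time: 4.15
ee_pos: [0.5333, 0.242, 0.2134]
eef_rot: [0.559, 0.829, -0.0, -0.0]
ft_force: [3.3, -1.5, -8.3]
width: 0.0089
grip_force: 30.5
```

```bash
python3 - <<'E'
from h import *
s=read_state(); print(s['ft_force'],s['width'],s['grip_force'])
v=rz(-CA)@(np.array(s['ee_pos'])+[0,0,.019]-[CX,CY,0])-[.042,0,.1105]; print(v,np.hypot(v[0],v[2]),np.arctan2(v[2],-v[0])-.313)
E
```

```text
[ 3.33556417 -1.49014079 -8.26408866] 0.008865220960139721 30.496541261672974
[-0.03172763 -0.00138678  0.12188066] 0.1259426014666342 1.0031311669031011
```

Low forces, on track; continue to the stop.

>>> play_rows(increments="0 0 0 0 0.0173 -0.0033 0;0 0 0 0 0.0348 -0.0042 0;0 0 0 0 0.0523 -0.0027 0;0 0 0 0 0.0694 0.0011 0;0 0 0 0 0.0859 0.0073 0;0 0 0 0 0.1013 0.0157 0;0 0 0 0 0.1155 0.0261 0;0 0 0 0 0.1155 0.0261 0")

```text
time: 4.95
ee_pos: [0.6337, 0.2828, 0.1854]
eef_rot: [0.559, 0.829, -0.008, -0.004]
ft_force: [-24.4, -16.1, -0.3]
width: 0.0074
grip_force: 29.9
```

>>> play_rows(increments="0 0 0 0 0 0 0;0 0 0 0 0 0 0")

```text
time: 5.15
ee_pos: [0.6338, 0.2828, 0.1855]
eef_rot: [0.558, 0.829, -0.007, -0.003]
ft_force: [-24.1, -13.0, -2.4]
width: 0.0075
grip_force: 29.9
```

```bash
python3 - <<'E'
from h import *
s=read_state(); print(s['ft_force'],s['width'],s['grip_force'])
v=rz(-CA)@(np.array(s['ee_pos'])+[0,0,.019]-[CX,CY,0])-[.042,0,.1105]; print(v,np.hypot(v[0],v[2]),np.arctan2(v[2],-v[0])-.313)
E
```

```text
[-24.06861435 -12.97182532  -2.41722788] 0.007516389515341739 29.880874050431885
[ 0.07671192 -0.00131797  0.09400551] 0.12133323917434224 1.9422393726226848
```

```bash
python3 - <<'E'
from h import *
s=read_state(); p=s["ee_pos"]
A=down(CA)
plan((p+[0,0,.125],None),(case(0.03,0,.31),down(CA+np.pi/4)),(case(0,0,.31),A))
E
```

```text
rot [0. 0. 0.] shift [-0.0003 -0.0019 -0.125 ] rows>=2.5
rot [-0.013  0.009  0.786] shift [ 0.0014 -0.0887  0.0019] rows>=5.2
rot [0.    0.    0.785] shift [-0.0212 -0.0212  0.    ] rows>=5.2
```

>>> play_rows(increments="0 0 0 0 0 0 0.35;0 0 0 0 0 0 0.35;0 0 0 0 0 -0.02 0.35;0 0 0 0 0 -0.07 0.35;0 0 0 0 0 -0.12 0.35;0 0 0 0 0 -0.12 0.35;0 0 0 0 0 -0.125 0.35")

```text
time: 5.85
ee_pos: [0.6393, 0.2859, 0.3146]
eef_rot: [0.559, 0.829, 0.001, 0.0]
ft_force: [-0.8, 0.1, -1.8]
width: 0.0303
grip_force: 0.0
```

>>> play_rows(increments="0 0 0.785 0.001 -0.094 0.004 0.45;0 0 0.785 0.001 -0.094 0.004 0.45;0 0 0.785 0.001 -0.094 0.004 0.45;0 0 0.785 0.001 -0.094 0.004 0.45;0 0 0.785 0.001 -0.094 0.004 0.45;0 0 0.785 0.001 -0.094 0.004 0.45;0 0 0.785 0.001 -0.094 0.004 0.45")

```text
time: 6.55
ee_pos: [0.5514, 0.2508, 0.3085]
eef_rot: [0.834, 0.552, -0.001, 0.0]
ft_force: [0.0, 0.8, 0.1]
width: 0.0391
grip_force: 0.0
```

>>> play_rows(increments="0 0 0.785 -0.021 -0.021 0 0.45;0 0 0.785 -0.021 -0.021 0 0.45;0 0 0.785 -0.021 -0.021 0 0.45;0 0 0.785 -0.021 -0.021 0 0.45;0 0 0.785 -0.021 -0.021 0 0.45;0 0 0.785 -0.021 -0.021 0 0.45;0 0 0.785 -0.021 -0.021 0 0.45;0 0 0.785 -0.021 -0.021 0 0.45")

```text
time: 7.35
ee_pos: [0.5241, 0.24, 0.3089]
eef_rot: [0.981, 0.192, -0.0, 0.0]
ft_force: [-0.2, -0.9, -0.3]
width: 0.0391
grip_force: 0.0
```

```bash
python3 - <<'E'
from h import *
s=read_state(); print(s['ee_pos'],s['joint_positions'],R.from_quat(s['eef_rot']).as_matrix()[:,0],case(0,0,.31))
c=camera("wrist"); np.save("w.npy",c["color"]); cv2.imwrite("pics/w3.png",cv2.convertScaleAbs(cv2.resize(c["color"][...,::-1],(768,576)),alpha=1.6))
T=wristT(c,s)
for y in (-.075,-.025,.025,.075): print(y,"top/rack pred",(proj(c,[case(0,y,.155),case(0,y,.054)],T)*1.5).round(0).tolist())
E
```

```text
[0.52409026 0.23997491 0.30887078] [ 0.06073145  0.26322952 -0.69818924  1.42245439  0.16811204  1.51715256
 -1.81304873] [ 9.25955837e-01  3.77630913e-01 -8.25104620e-04] [0.5233 0.2394 0.31  ]
-0.075 top/rack pred [[488.0, 271.0], [462.0, 241.0]]
-0.025 top/rack pred [[413.0, 271.0], [404.0, 240.0]]
0.025 top/rack pred [[338.0, 271.0], [346.0, 240.0]]
0.075 top/rack pred [[263.0, 271.0], [288.0, 240.0]]
```

View pics/w3.png

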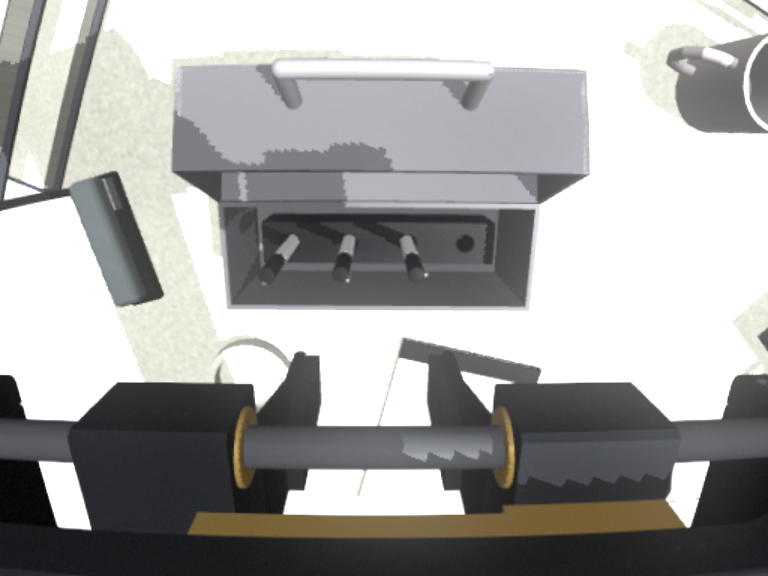

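Three pens are in the wells, with cap tops near (267,274), (343,272) and (418,274); the −75 well at (465,242) is empty. One crop should give precise tops.

```bash
python3 - <<'E'
from h import *
w=np.load("w.npy")[...,::-1]; cv2.imwrite("pics/w3c.png",cv2.convertScaleAbs(cv2.resize(w[145:195,165:295],(780,300),interpolation=cv2.INTER_CUBIC),alpha=2.2))
E
```

```text
(no output)
```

View pics/w3c.png

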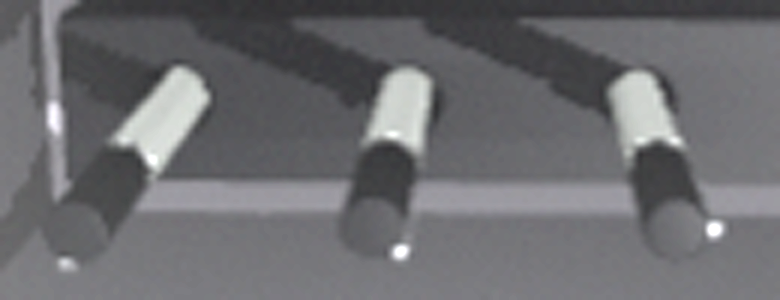

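```bash
cat > pens.py <<'E'
from h import *
s=read_state(); c=camera("wrist"); T=wristT(c,s)
for u,v in ((80,230),(376,225),(674,227)):
    p=onz(c,((u+.5)/6-.5+165,(v+.5)/6-.5+145),.1545,T); print(p.round(4),(rz(-CA)@(p-[CX,CY,0])).round(4))
print([((proj(c,case(0,y,.054),T)[0]-[165,145])*6).round(0).tolist() for y in (-.025,.025,.075)], [((proj(c,case(0,y,.155),T)[0]-[165,145])*6).round(0).tolist() for y in (-.025,.025,.075)])
E
python3 pens.py
```

```text
[0.4936 0.3056 0.1545] [-0.0027  0.0725  0.1545]
[0.513  0.26   0.1545] [-0.0018  0.0229  0.1545]
[0.5314 0.2138 0.1545] [-0.0021 -0.0267  0.1545]
[[626.0, 92.0], [393.0, 92.0], [162.0, 92.0]] [[662.0, 213.0], [361.0, 213.0], [61.0, 213.0]]
```

```bash
python3 - <<'E'
from h import *
A=down(CA); p=np.array([.4936,.3056,0])
plan((p+[0,0,.2],A),(p+[0,0,.121],A),(p+[0,0,.31],A))
E
```

```text
rot [0.    0.    0.001] shift [-0.0036 -0.0723  0.1091] rows>=2.6
rot [0. 0. 0.] shift [0.    0.    0.079] rows>=1.6
rot [0. 0. 0.] shift [ 0.     0.    -0.189] rows>=3.8
```

>>> play_rows(increments="0 0 0 -0.0036 -0.0723 0.04 0.45;0 0 0 -0.0036 -0.0723 0.09 0.45;0 0 0 -0.0036 -0.0723 0.109 0.45;0 0 0 -0.0036 -0.0723 0.109 0.45;0 0 0 -0.0036 -0.0723 0.109 0.45")

```text
time: 7.95
ee_pos: [0.4942, 0.3053, 0.2012]
eef_rot: [0.982, 0.191, -0.0, 0.0]
ft_force: [1.3, -0.1, 0.5]
width: 0.0394
grip_force: 0.0
```

>>> play_rows(increments="0 0 0 0 0 0.03 0.45;0 0 0 0 0 0.06 0.45;0 0 0 0 0 0.079 0.45;0 0 0 0 0 0.079 0.45;0 0 0 0 0 0.079 0;0 0 0 0 0 0.079 0;0 0 0 0 0 0.079 0;0 0 0 0 0 0.079 0", grip_force=20)

```text
time: 8.75
ee_pos: [0.4943, 0.3059, 0.1223]
eef_rot: [0.982, 0.191, 0.001, -0.0]
ft_force: [0.2, -0.3, -0.2]
width: 0.015
grip_force: 0.0
```

>>> play_rows(increments="0 0 0 0 0 0 0;0 0 0 0 0 -0.04 0;0 0 0 0 0 -0.08 0;0 0 0 0 0 -0.12 0;0 0 0 0 0 -0.16 0;0 0 0 0 0 -0.19 0;0 0 0 0 0 -0.19 0;0 0 0 0 0 -0.19 0")

```text
time: 9.55
ee_pos: [0.4939, 0.3059, 0.3116]
eef_rot: [0.982, 0.191, 0.0, -0.0]
ft_force: [0.6, 0.1, -0.5]
width: 0.0104
grip_force: 20.0
```

```bash
python3 - <<'E'
from h import *
s=read_state()
M=[cv2.convertScaleAbs(cv2.resize(camera(n)["color"][y:y+150,x:x+200,::-1],(400,300),interpolation=cv2.INTER_CUBIC),alpha=1.8) for n,x,y in (("scene",260,100),("side",250,100),("scene",80,150),("side",110,120))]
cv2.imwrite("pics/comp2.png",np.vstack([np.hstack(M[:2]),np.hstack(M[2:])]))
print(s['joint_positions'].round(2))
E
```

```text
[-0.04  0.28 -0.74  1.41  0.19  1.53 -1.95]
```

View pics/comp2.png

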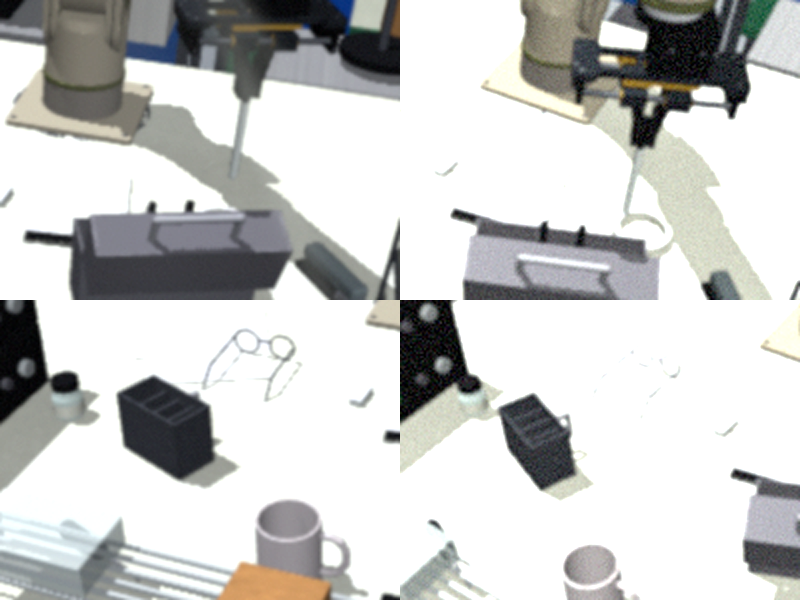

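```bash
python3 - <<'E'
from h import *
C={n:camera(n) for n in("scene","side")}; s=read_state()
U={"scene":(377,188.5),"side":(364,206.5)}
r=least_squares(lambda p:np.concatenate([proj(C[n],p)[0]-U[n] for n in U]),[.49,.3,.19]); print("foot",r.x.round(4),r.fun.round(1),s['ee_pos'])
print("in tool",R.from_quat(s['eef_rot']).inv().apply(r.x-s['ee_pos']).round(4))
pa=-.3976
plan(([.545,.03,.34],down(CA+.35)),([.585,-.266,.34],down(pa+np.pi/2)))
E
```

```text
foot [0.4906 0.3101 0.1911] [ 0.4  0.4 -0.4 -0.5] [0.49356362 0.30551271 0.31043303]
in tool [-0.0008 -0.0054  0.1193]
rot [-0.     0.001 -0.35 ] shift [-0.0558  0.2747 -0.0294] rows>=5.6
rot [ 0.     0.    -0.438] shift [-0.1689  0.2464  0.    ] rows>=6.0
```

>>> play_rows(increments="0 0 -0.35 -0.056 0.275 -0.03 0;0 0 -0.35 -0.056 0.275 -0.03 0;0 0 -0.35 -0.056 0.275 -0.03 0;0 0 -0.35 -0.056 0.275 -0.03 0;0 0 -0.35 -0.056 0.275 -0.03 0;0 0 -0.35 -0.056 0.275 -0.03 0;0 0 -0.35 -0.056 0.275 -0.03 0;0 0 -0.35 -0.056 0.275 -0.03 0")

```text
time: 10.65
ee_pos: [0.5451, 0.029, 0.3409]
eef_rot: [0.934, 0.358, -0.0, -0.0]
ft_force: [-0.5, 0.6, -0.1]
width: 0.0104
grip_force: 20.0
```

>>> play_rows(increments="0 0 -0.438 -0.169 0.246 0 0;0 0 -0.438 -0.169 0.246 0 0;0 0 -0.438 -0.169 0.246 0 0;0 0 -0.438 -0.169 0.246 0 0;0 0 -0.438 -0.169 0.246 0 0;0 0 -0.438 -0.169 0.246 0 0;0 0 -0.438 -0.169 0.246 0 0;0 0 -0.438 -0.169 0.246 0 0")

```text
time: 11.45
ee_pos: [0.585, -0.266, 0.3402]
eef_rot: [0.833, 0.553, -0.0, -0.001]
ft_force: [0.1, 0.7, 0.3]
width: 0.0098
grip_force: 20.0
```

```bash
python3 - <<'E'
from h import *
s=read_state(); print(s['ee_pos'],s['grip_force'],s['joint_positions'].round(2))
c=camera("wrist"); np.save("w.npy",c["color"]); np.savez("wp1.npz",T=wristT(c,s)); cv2.imwrite("pics/w4.png",cv2.convertScaleAbs(cv2.resize(c["color"][60:330,80:440,::-1],(800,600),interpolation=cv2.INTER_CUBIC),alpha=2.))
E
```

```text
[ 0.58499275 -0.266028    0.34022479] 20.003445544280112 [ 0.68  0.38 -0.47  1.18  0.17  1.62 -0.15]
```

View pics/w4.png

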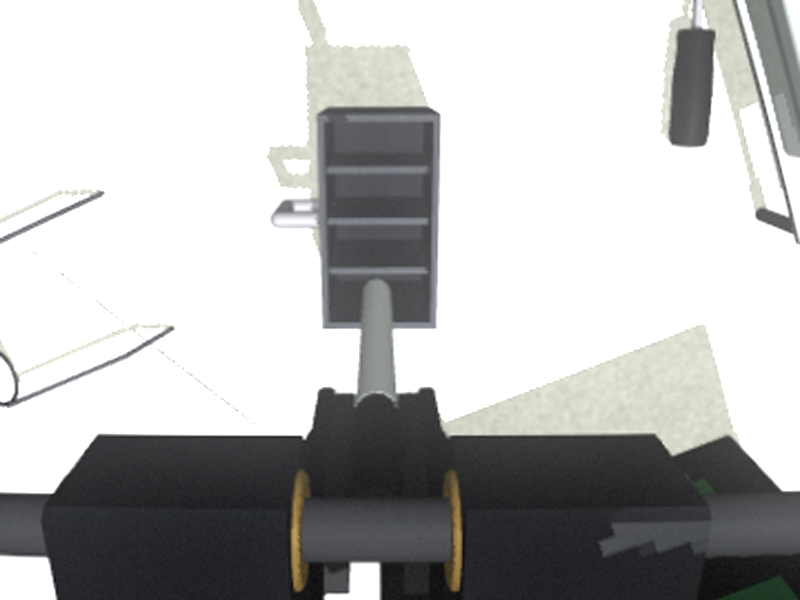

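The pot's rim corners are (317,111), (440,111), (435,327) and (323,327), with the handle at left (295,212). The pen is held straight, foot at about (376,287).

```bash
cat > potfit.py <<'E'
from h import *
PC=np.array([[-34,62,95],[34,62,95],[34,-62,95],[-34,-62,95]])/1e3
def potfit(c,T,uv,g):
    f=lambda q:(proj(c,PC@rz(q[2]).T+[q[0],q[1],0],T)-uv).ravel()
    r=least_squares(f,g); print("pot",r.x.round(4),"res",r.fun.round(1)); return r.x
def un(l,s,x0,y0): return (np.array(l,float)+.5)/s-.5+[x0,y0]
E
python3 - <<'E'
from potfit import *
c=camera("wrist"); s=read_state(); T=wristT(c,s)
potfit(c,T,un([(317,111),(440,111),(435,327),(323,327)],800/360,80,60),[.585,-.266,-.4])
W=np.linalg.inv(T)
p=onz(c,un([(376,285)],800/360,80,60)[0],s['ee_pos'][2]-.121,T)
print("foot tool", R.from_quat(s['eef_rot']).inv().apply(p-s['ee_pos']).round(4))
E
```

```text
pot [ 0.5864 -0.2609 -0.3925] res [-0.3  0.4  0.4  0.2  0.5 -0.4 -0.6 -0.3]
foot tool [ 0.0019 -0.0015  0.121 ]
```

```bash
cat >> h.py <<'E'
def place(pot,yc,out,fx=.0215,fz=.009,th=np.radians(26),L=.121):
    s,c=np.sin(th),np.cos(th); Q=rz(pot[2])
    M=Q@np.array([[0,c,s],[1,0,0],[0,s,-c]])
    p=Q@(np.array([fx,yc,fz])+(L+out)*np.array([-s,0,c]))+[pot[0],pot[1],0]
    return p,M
E
python3 - <<'E'
from h import *
pot=(.5864,-.2609,-.3925)
a=place(pot,.015,.12);b=place(pot,.015,0); print(b[0])
plan(a,b,a,([.585,-.266,.34],down(pot[2]+np.pi/2)))
E
```

```text
[ 0.56299324 -0.23497552  0.11775408]
rot [-0.454 -0.001 -0.002] shift [ 0.0171 -0.0841  0.1157] rows>=3.0
rot [0. 0. 0.] shift [-0.   -0.    0.12] rows>=2.4
rot [0. 0. 0.] shift [ 0.    0.   -0.12] rows>=2.4
rot [ 0.454 -0.     0.   ] shift [-0.0202  0.1264 -0.0656] rows>=3.0
```

>>> play_rows(increments="-0.454 0 -0.002 0.0171 -0.0841 0.02 0;-0.454 0 -0.002 0.0171 -0.0841 0.05 0;-0.454 0 -0.002 0.0171 -0.0841 0.09 0;-0.454 0 -0.002 0.0171 -0.0841 0.1157 0;-0.454 0 -0.002 0.0171 -0.0841 0.1157 0;-0.454 0 -0.002 0.0171 -0.0841 0.1157 0;-0.454 0 -0.002 0.0171 -0.0841 0.1157 0")

```text
time: 12.25
ee_pos: [0.5149, -0.2162, 0.2274]
eef_rot: [0.81, 0.541, 0.125, 0.188]
ft_force: [0.5, -0.0, 0.6]
width: 0.0102
grip_force: 20.0
```

```bash
python3 - <<'E'
from h import *
pot=(.5864,-.2609,-.3925)
plan(place(pot,.015,.12),place(pot,.015,0))
M=[cv2.convertScaleAbs(cv2.resize(camera(n)["color"][y:y+90,x:x+120,::-1],(400,300),interpolation=cv2.INTER_CUBIC),alpha=1.8) for n,x,y in (("scene",110,140),("side",125,120))]
cv2.imwrite("pics/comp3.png",np.hstack(M))
E
```

```text
rot [ 0.002  0.001 -0.   ] shift [ 0.001  -0.0016  0.0011] rows>=0.0
rot [0. 0. 0.] shift [-0.   -0.    0.12] rows>=2.4
```

View pics/comp3.png

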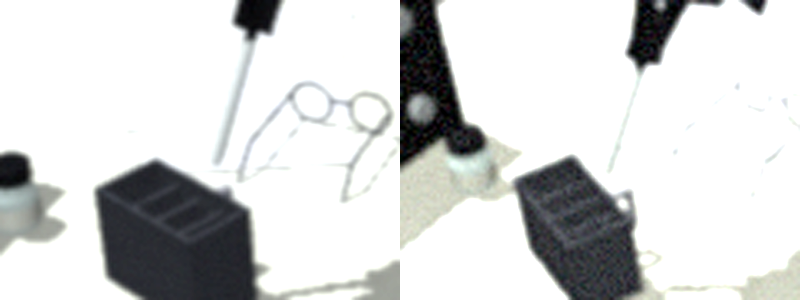

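The tilted pen hovers correctly by the handle-side rim, foot at about (218,160) in the left crop. Inserting now.

>>> play_rows(increments="0 0 0 0.001 -0.001 0.025 0;0 0 0 0.001 -0.001 0.05 0;0 0 0 0.001 -0.001 0.075 0;0 0 0 0.001 -0.001 0.1 0;0 0 0 0.001 -0.001 0.118 0;0 0 0 0.001 -0.001 0.12 0;0 0 0 0.001 -0.001 0.12 0")

```text
time: 13.05
ee_pos: [0.563, -0.2366, 0.1181]
eef_rot: [0.811, 0.54, 0.125, 0.187]
ft_force: [0.2, 0.4, 0.5]
width: 0.0104
grip_force: 20.0
```

```bash
python3 - <<'E'
from h import *
s=read_state(); print(s['ft_force'],s['width']); plan(place((.5864,-.2609,-.3925),.015,0))
E
```

```text
[0.15416615 0.39041328 0.50545326] 0.010437755999298642
rot [ 0.001  0.001 -0.003] shift [ 0.0015 -0.0008  0.0001] rows>=0.0
```

No contact force; release and retreat, then look.

>>> play_rows(increments="0 0 0 0 0 0 0.18;0 0 0 0 0 0 0.25;0 0 0 0 0 0 0.4;0 0 0 0 0 0 0.4;0 0 0 0 0 -0.03 0.4;0 0 0 0 0 -0.07 0.4;0 0 0 0 0 -0.12 0.4;0 0 0 0 0 -0.12 0.4")

```text
time: 13.85
ee_pos: [0.5147, -0.2166, 0.2327]
eef_rot: [0.81, 0.54, 0.126, 0.192]
ft_force: [0.1, 0.6, -0.8]
width: 0.035
grip_force: 0.0
```

```bash
python3 - <<'E'
from h import *
plan(([.585,-.266,.34],down(-.3925+np.pi/2)),([.545,.03,.32],down(CA+.35)),(np.array([.513,.26,.25]),down(CA)))
M=[cv2.convertScaleAbs(cv2.resize(camera(n)["color"][y:y+90,x:x+120,::-1],(400,300),interpolation=cv2.INTER_CUBIC),alpha=1.8) for n,x,y in (("scene",110,140),("side",125,120))]
cv2.imwrite("pics/comp4.png",np.hstack(M))
E
```

```text
rot [ 0.464  0.004 -0.003] shift [-0.0188  0.1231 -0.0583] rows>=3.1
rot [0.    0.    0.443] shift [ 0.2582 -0.1502  0.02  ] rows>=6.0
rot [0.   0.   0.35] shift [ 0.1306 -0.192   0.07  ] rows>=4.9
```

View pics/comp4.png

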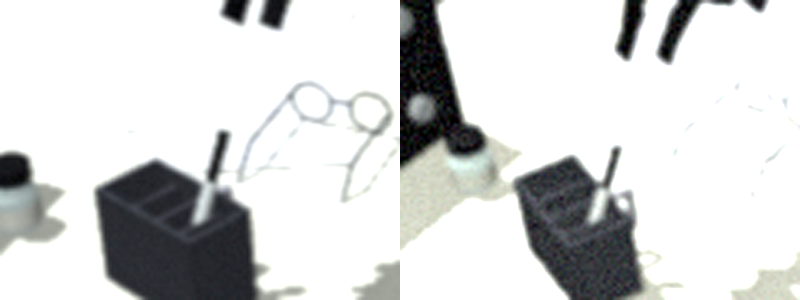

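The pen leans over the handle side, cap end at (223,133) in the scene crop and (616,150) in the side crop. I'll triangulate it.

```bash
cat > tri.py <<'E'
from h import *
C={n:camera(n) for n in("scene","side")}
pot=(.5864,-.2609,-.3925)
def tri(a,b,k=10/3,o=((110,140),(125,120)),split=400):
    U={"scene":((a[0]+.5)/k-.5+o[0][0],(a[1]+.5)/k-.5+o[0][1]),"side":((b[0]-split+.5)/k-.5+o[1][0],(b[1]+.5)/k-.5+o[1][1])}
    r=least_squares(lambda p:np.concatenate([proj(C[n],p)[0]-U[n] for n in U]),[.55,-.25,.14])
    return rz(-pot[2])@(r.x-[pot[0],pot[1],0]),r.fun
E
python3 - <<'E'
from tri import *
print(tri((223,133),(616,150)))
s,c=np.sin(.45),np.cos(.45)
P=[[.0215,.015,.006],[.0215-.155*s,.015,.006+.155*c]]
for n,(x,y) in (("scene",(110,140)),("side",(125,120))): print(n,(proj(C[n],np.array(P)@rz(pot[2]).T+[pot[0],pot[1],0])-[x,y])*10/3)
E
```

```text
(array([-0.0463623 ,  0.01121392,  0.14194552]), array([ 0.27443962,  0.36425691, -0.26643484, -0.43287202]))
scene [[177.6380737  300.91638669]
 [225.06706815 131.0570458 ]]
side [[171.91033544 282.81177385]
 [214.95084088 146.56647305]]
```

>>> play_rows(increments="0.464 0 0 -0.019 0.03 -0.058 0.45;0.464 0 0 -0.019 0.07 -0.058 0.45;0.464 0 0 -0.019 0.123 -0.058 0.45;0.464 0 0 -0.019 0.123 -0.058 0.45;0.464 0 0 -0.019 0.123 -0.058 0.45;0.464 0 0 -0.019 0.123 -0.058 0.45")

```text
time: 14.65
ee_pos: [0.5863, -0.2675, 0.3272]
eef_rot: [0.832, 0.554, -0.004, -0.007]
ft_force: [-0.1, 0.5, 0.5]
width: 0.0388
grip_force: 0.0
```

>>> play_rows(increments="0 0 0.443 0.258 -0.15 0.02 0.45;0 0 0.443 0.258 -0.15 0.02 0.45;0 0 0.443 0.258 -0.15 0.02 0.45;0 0 0.443 0.258 -0.15 0.02 0.45;0 0 0.443 0.258 -0.15 0.02 0.45;0 0 0.443 0.258 -0.15 0.02 0.45;0 0 0.443 0.258 -0.15 0.02 0.45;0 0 0.443 0.258 -0.15 0.02 0.45")

```text
time: 15.45
ee_pos: [0.5446, 0.0304, 0.3117]
eef_rot: [0.933, 0.359, -0.004, -0.003]
ft_force: [1.2, -0.1, -0.8]
width: 0.0395
grip_force: 0.0
```

>>> play_rows(increments="0 0 0.35 0.13 -0.192 0.07 0.45;0 0 0.35 0.13 -0.192 0.07 0.45;0 0 0.35 0.13 -0.192 0.07 0.45;0 0 0.35 0.13 -0.192 0.07 0.45;0 0 0.35 0.13 -0.192 0.07 0.45;0 0 0.35 0.13 -0.192 0.07 0.45;0 0 0.35 0.13 -0.192 0.07 0.45;0 0 0.35 0.13 -0.192 0.07 0.45")

```text
time: 16.25
ee_pos: [0.5143, 0.2569, 0.2434]
eef_rot: [0.982, 0.188, -0.004, -0.002]
ft_force: [0.4, 0.2, -0.1]
width: 0.0394
grip_force: 0.0
```

```bash
python3 - <<'E'
from h import *
p=np.array([.513,.26,0]); A=down(CA)
plan((p+[0,0,.2],A),(p+[0,0,.121],A),(p+[0,0,.31],A))
E
```

```text
rot [-0.006  0.008 -0.007] shift [ 0.0003 -0.0031  0.0434] rows>=0.9
rot [0. 0. 0.] shift [0.    0.    0.079] rows>=1.6
rot [0. 0. 0.] shift [ 0.     0.    -0.189] rows>=3.8
```

>>> play_rows(increments="-0.006 0.008 -0.007 0 -0.003 0.043 0.45;-0.006 0.008 -0.007 0 -0.003 0.043 0.45;-0.006 0.008 -0.007 0 -0.003 0.043 0.45;-0.006 0.008 -0.007 0 -0.003 0.043 0.45")

```text
time: 16.65
ee_pos: [0.5129, 0.2616, 0.2026]
eef_rot: [0.981, 0.192, 0.001, -0.001]
ft_force: [0.1, -0.1, -0.2]
width: 0.0394
grip_force: 0.0
```

>>> play_rows(increments="0 0 0 0 0 0.03 0.45;0 0 0 0 0 0.06 0.45;0 0 0 0 0 0.079 0.45;0 0 0 0 0 0.079 0.45;0 0 0 0 0 0.079 0;0 0 0 0 0 0.079 0;0 0 0 0 0 0.079 0;0 0 0 0 0 0.079 0", grip_force=20)

```text
time: 17.45
ee_pos: [0.5122, 0.2624, 0.1227]
eef_rot: [0.981, 0.193, 0.001, -0.0]
ft_force: [-0.1, 0.8, 0.3]
width: 0.0152
grip_force: 0.0
```

>>> play_rows(increments="0 0 0 0 0 0 0;0 0 0 0 0 -0.04 0;0 0 0 0 0 -0.08 0;0 0 0 0 0 -0.12 0;0 0 0 0 0 -0.16 0;0 0 0 0 0 -0.19 0;0 0 0 0 0 -0.19 0;0 0 0 0 0 -0.19 0")

```text
time: 18.25
ee_pos: [0.5118, 0.2622, 0.312]
eef_rot: [0.981, 0.193, 0.001, -0.0]
ft_force: [-0.6, -0.2, -0.4]
width: 0.01
grip_force: 20.0
```

```bash
python3 - <<'E'
from h import *
plan(([.545,.03,.34],down(CA+.35)),([.586,-.263,.34],down(-.3925+np.pi/2)))
E
```

```text
rot [-0.    -0.002 -0.347] shift [-0.0573  0.2275 -0.0282] rows>=4.7
rot [ 0.     0.    -0.443] shift [-0.1661  0.2448  0.    ] rows>=5.9
```

>>> play_rows(increments="0 0 -0.347 -0.057 0.228 -0.028 0;0 0 -0.347 -0.057 0.228 -0.028 0;0 0 -0.347 -0.057 0.228 -0.028 0;0 0 -0.347 -0.057 0.228 -0.028 0;0 0 -0.347 -0.057 0.228 -0.028 0;0 0 -0.347 -0.057 0.228 -0.028 0;0 0 -0.347 -0.057 0.228 -0.028 0;0 0 -0.347 -0.057 0.228 -0.028 0")

```text
time: 19.05
ee_pos: [0.5449, 0.0307, 0.3387]
eef_rot: [0.933, 0.36, -0.0, -0.001]
ft_force: [-0.7, 2.0, -1.0]
width: 0.0101
grip_force: 20.0
```

>>> play_rows(increments="0 0 -0.443 -0.166 0.245 0 0;0 0 -0.443 -0.166 0.245 0 0;0 0 -0.443 -0.166 0.245 0 0;0 0 -0.443 -0.166 0.245 0 0;0 0 -0.443 -0.166 0.245 0 0;0 0 -0.443 -0.166 0.245 0 0;0 0 -0.443 -0.166 0.245 0 0;0 0 -0.443 -0.166 0.245 0 0")

```text
time: 19.85
ee_pos: [0.5871, -0.2634, 0.338]
eef_rot: [0.831, 0.556, 0.0, -0.001]
ft_force: [0.1, 0.9, 0.1]
width: 0.0101
grip_force: 20.0
```

```bash
python3 - <<'E'
from potfit import *
s=read_state(); print(s['ee_pos'],s['width'])
c=camera("wrist"); T=wristT(c,s); cv2.imwrite("pics/w5.png",cv2.convertScaleAbs(cv2.resize(c["color"][60:330,80:440,::-1],(800,600),interpolation=cv2.INTER_CUBIC),alpha=2.))
q=(.5864,-.2609,-.3925)
print("pred corners",((proj(c,PC@rz(q[2]).T+[q[0],q[1],0],T)-[80,60])*800/360).round(0).tolist())
plan(place(q,-.015,.12,L=.119))
E
```

```text
[ 0.58706416 -0.26343604  0.33804716] 0.010076010269180327
pred corners [[313.0, 112.0], [439.0, 112.0], [434.0, 328.0], [318.0, 328.0]]
rot [-0.455 -0.003  0.002] shift [-0.0147 -0.0843  0.1149] rows>=3.0
```

View pics/w5.png

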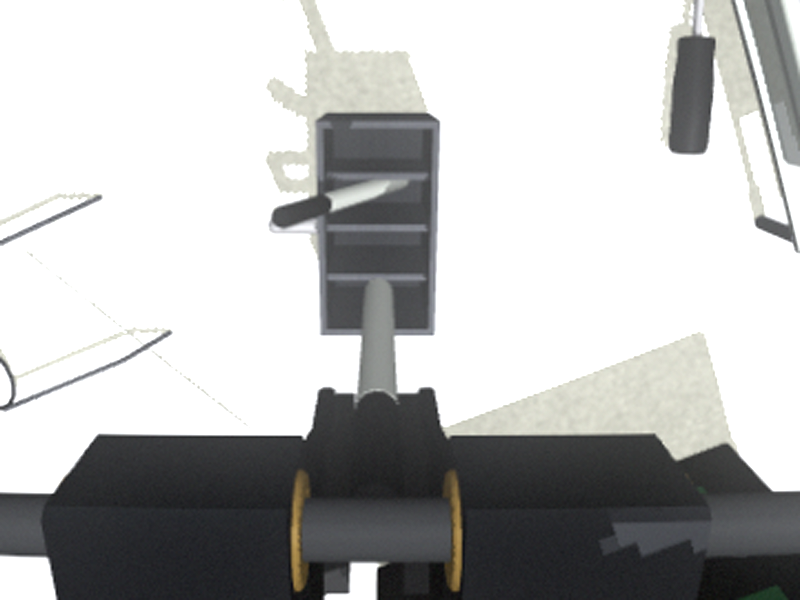

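Pen 1 is in the second compartment from the top, leaning left over the handle. The pot corners (316,118), (440,118), (436,333) and (320,333) are about 6 px off the prediction, so I'll refit.

```bash
python3 - <<'E'
from potfit import *
c=camera("wrist"); s=read_state(); T=wristT(c,s)
q=potfit(c,T,un([(316,118),(440,118),(436,333),(320,333)],800/360,80,60),[.585,-.266,-.4])
p=onz(c,un([(377,285)],800/360,80,60)[0],s['ee_pos'][2]-.119,T); print(R.from_quat(s['eef_rot']).inv().apply(p-s['ee_pos']).round(4))
a=place(q,-.015,.12,L=.119); plan(a,place(q,-.015,0,L=.119))
E
```

```text
pot [ 0.5867 -0.2615 -0.3885] res [-0.2  0.1  0.2  0.1 -0.3 -0.1  0.3 -0.1]
[ 0.0025 -0.001   0.119 ]
rot [-0.454 -0.002 -0.001] shift [-0.016  -0.0837  0.1154] rows>=3.0
rot [0. 0. 0.] shift [ 0.   -0.    0.12] rows>=2.4
```

>>> play_rows(increments="-0.454 -0.002 0 -0.017 -0.0837 0.02 0;-0.454 -0.002 0 -0.017 -0.0837 0.05 0;-0.454 -0.002 0 -0.017 -0.0837 0.09 0;-0.454 -0.002 0 -0.017 -0.0837 0.1154 0;-0.454 -0.002 0 -0.017 -0.0837 0.1154 0;-0.454 -0.002 0 -0.017 -0.0837 0.1154 0;-0.454 -0.002 0 -0.017 -0.0837 0.1154 0")

```text
time: 20.65
ee_pos: [0.5041, -0.2459, 0.2256]
eef_rot: [0.809, 0.542, 0.125, 0.188]
ft_force: [1.1, -0.5, 1.3]
width: 0.0103
grip_force: 20.0
```

```bash
python3 - <<'E'
from h import *
plan(place((.5867,-.2615,-.3885),-.015,.12,L=.119))
E
```

```text
rot [ 0.001  0.002 -0.001] shift [ 0.0019 -0.0016  0.0012] rows>=0.1
```

>>> play_rows(increments="0 0 0 0.001 -0.001 0.025 0;0 0 0 0.001 -0.001 0.05 0;0 0 0 0.001 -0.001 0.075 0;0 0 0 0.001 -0.001 0.1 0;0 0 0 0.001 -0.001 0.118 0;0 0 0 0.001 -0.001 0.12 0;0 0 0 0.001 -0.001 0.12 0")

```text
time: 21.35
ee_pos: [0.5529, -0.2658, 0.1169]
eef_rot: [0.81, 0.542, 0.125, 0.187]
ft_force: [-0.3, 1.0, 0.2]
width: 0.0104
grip_force: 20.0
```

```bash
python3 - <<'E'
from h import *
s=read_state(); print(s['ft_force'],s['width']); plan(place((.5867,-.2615,-.3885),-.015,0,L=.119))
E
```

```text
[-0.34163476  0.97925643  0.2047806 ] 0.010355262673951234
rot [ 0.001  0.001 -0.003] shift [ 0.0018 -0.0013  0.0005] rows>=0.0
```

Placed without contact; release, retreat, and go for pen 3.

>>> play_rows(increments="0 0 0 0 0 0 0.18;0 0 0 0 0 0 0.25;0 0 0 0 0 0 0.4;0 0 0 0 0 0 0.4;0 0 0 0 0 -0.03 0.4;0 0 0 0 0 -0.07 0.4;0 0 0 0 0 -0.12 0.4;0 0 0 0 0 -0.12 0.4")

```text
time: 22.15
ee_pos: [0.5037, -0.2465, 0.2309]
eef_rot: [0.809, 0.541, 0.126, 0.192]
ft_force: [1.6, 0.3, 0.1]
width: 0.0346
grip_force: 0.0
```

```bash
python3 - <<'E'
from h import *
plan(([.585,-.266,.34],down(-.3925+np.pi/2)),([.545,.0,.32],down(CA+.35)),(np.array([.5314,.2138,.25]),down(CA)))
E
```

```text
rot [0.464 0.005 0.001] shift [ 0.0126  0.1227 -0.0607] rows>=3.1
rot [0.    0.    0.443] shift [ 0.2305 -0.1387  0.02  ] rows>=5.4
rot [0.   0.   0.35] shift [ 0.1333 -0.1677  0.07  ] rows>=4.5
```

>>> play_rows(increments="0.455 0 0 0.013 0.03 -0.061 0.45;0.455 0 0 0.013 0.07 -0.061 0.45;0.455 0 0 0.013 0.123 -0.061 0.45;0.455 0 0 0.013 0.123 -0.061 0.45;0.455 0 0 0.013 0.123 -0.061 0.45;0.455 0 0 0.013 0.123 -0.061 0.45")

```text
time: 22.75
ee_pos: [0.5866, -0.2665, 0.3305]
eef_rot: [0.831, 0.556, -0.001, -0.002]
ft_force: [-0.6, -0.2, -1.0]
width: 0.0393
grip_force: 0.0
```

>>> play_rows(increments="0 0 0.443 0.23 -0.139 0.02 0.45;0 0 0.443 0.23 -0.139 0.02 0.45;0 0 0.443 0.23 -0.139 0.02 0.45;0 0 0.443 0.23 -0.139 0.02 0.45;0 0 0.443 0.23 -0.139 0.02 0.45;0 0 0.443 0.23 -0.139 0.02 0.45;0 0 0.443 0.23 -0.139 0.02 0.45;0 0 0.443 0.23 -0.139 0.02 0.45")

```text
time: 23.55
ee_pos: [0.544, -0.0008, 0.3122]
eef_rot: [0.933, 0.359, -0.001, 0.001]
ft_force: [-0.6, -0.4, -0.1]
width: 0.0386
grip_force: 0.0
```

>>> play_rows(increments="0 0 0.35 0.133 -0.168 0.07 0.45;0 0 0.35 0.133 -0.168 0.07 0.45;0 0 0.35 0.133 -0.168 0.07 0.45;0 0 0.35 0.133 -0.168 0.07 0.45;0 0 0.35 0.133 -0.168 0.07 0.45;0 0 0.35 0.133 -0.168 0.07 0.45;0 0 0.35 0.133 -0.168 0.07 0.45;0 0 0.35 0.133 -0.168 0.07 0.45")

```text
time: 24.35
ee_pos: [0.5314, 0.2111, 0.2421]
eef_rot: [0.982, 0.19, -0.001, 0.001]
ft_force: [-0.2, -0.8, 0.3]
width: 0.0393
grip_force: 0.0
```

```bash
python3 - <<'E'
from h import *
p=np.array([.5314,.2138,0]); A=down(CA)
plan((p+[0,0,.2],A))
E
```

```text
rot [ 0.001  0.001 -0.004] shift [ 0.0011 -0.0025  0.0421] rows>=0.8
```

>>> play_rows(increments="0 0 -0.004 0.001 -0.0025 0.042 0.45;0 0 -0.004 0.001 -0.0025 0.042 0.45;0 0 -0.004 0.001 -0.0025 0.042 0.45;0 0 -0.004 0.001 -0.0025 0.042 0.45")

```text
time: 24.75
ee_pos: [0.5312, 0.2158, 0.2019]
eef_rot: [0.981, 0.193, 0.0, 0.0]
ft_force: [0.4, 0.6, 0.7]
width: 0.0392
grip_force: 0.0
```

>>> play_rows(increments="0 0 0 0 0 0.03 0.45;0 0 0 0 0 0.06 0.45;0 0 0 0 0 0.079 0.45;0 0 0 0 0 0.079 0.45;0 0 0 0 0 0.079 0;0 0 0 0 0 0.079 0;0 0 0 0 0 0.079 0;0 0 0 0 0 0.079 0", grip_force=20)

```text
time: 25.55
ee_pos: [0.5306, 0.2163, 0.122]
eef_rot: [0.981, 0.193, -0.0, 0.0]
ft_force: [0.0, -0.2, -0.4]
width: 0.0147
grip_force: 0.0
```

>>> play_rows(increments="0 0 0 0 0 0 0;0 0 0 0 0 -0.04 0;0 0 0 0 0 -0.08 0;0 0 0 0 0 -0.12 0;0 0 0 0 0 -0.16 0;0 0 0 0 0 -0.19 0;0 0 0 0 0 -0.19 0;0 0 0 0 0 -0.19 0")

```text
time: 26.35
ee_pos: [0.5304, 0.2165, 0.3113]
eef_rot: [0.981, 0.193, -0.0, 0.0]
ft_force: [-0.4, -0.4, -0.3]
width: 0.0105
grip_force: 20.0
```

```bash
python3 - <<'E'
from h import *
plan(([.545,.0,.34],down(CA+.35)),([.586,-.263,.34],down(-.3885+np.pi/2)))
E
```

```text
rot [ 0.     0.001 -0.346] shift [-0.0687  0.2058 -0.0287] rows>=4.4
rot [ 0.     0.    -0.447] shift [-0.146   0.2226  0.    ] rows>=5.3
```

>>> play_rows(increments="0 0 -0.346 -0.069 0.206 -0.029 0;0 0 -0.346 -0.069 0.206 -0.029 0;0 0 -0.346 -0.069 0.206 -0.029 0;0 0 -0.346 -0.069 0.206 -0.029 0;0 0 -0.346 -0.069 0.206 -0.029 0;0 0 -0.346 -0.069 0.206 -0.029 0;0 0 -0.346 -0.069 0.206 -0.029 0;0 0 -0.346 -0.069 0.206 -0.029 0")

```text
time: 27.15
ee_pos: [0.5443, 0.0009, 0.3393]
eef_rot: [0.933, 0.36, -0.001, -0.0]
ft_force: [-0.3, -0.2, -0.4]
width: 0.0103
grip_force: 20.0
```

>>> play_rows(increments="0 0 -0.447 -0.146 0.223 0 0;0 0 -0.447 -0.146 0.223 0 0;0 0 -0.447 -0.146 0.223 0 0;0 0 -0.447 -0.146 0.223 0 0;0 0 -0.447 -0.146 0.223 0 0;0 0 -0.447 -0.146 0.223 0 0;0 0 -0.447 -0.146 0.223 0 0;0 0 -0.447 -0.146 0.223 0 0")

```text
time: 27.95
ee_pos: [0.5866, -0.2619, 0.3397]
eef_rot: [0.83, 0.558, -0.0, -0.001]
ft_force: [0.2, 0.1, -0.6]
width: 0.0102
grip_force: 20.0
```

```bash
python3 - <<'E'
from potfit import *
s=read_state(); print(s['ee_pos'],s['width'])
c=camera("wrist"); T=wristT(c,s); cv2.imwrite("pics/w6.png",cv2.convertScaleAbs(cv2.resize(c["color"][60:330,80:440,::-1],(800,600),interpolation=cv2.INTER_CUBIC),alpha=2.))
q=(.5867,-.2615,-.3885)
print("pred corners",((proj(c,PC@rz(q[2]).T+[q[0],q[1],0],T)-[80,60])*800/360).round(0).tolist())
plan(place(q,.045,.12,L=.119))
E
```

```text
[ 0.58662373 -0.26189013  0.33967912] 0.010171631200761129
pred corners [[317.0, 114.0], [442.0, 115.0], [436.0, 329.0], [321.0, 329.0]]
rot [-0.455 -0.001  0.003] shift [ 0.0451 -0.0828  0.1164] rows>=3.0
```

View pics/w6.png

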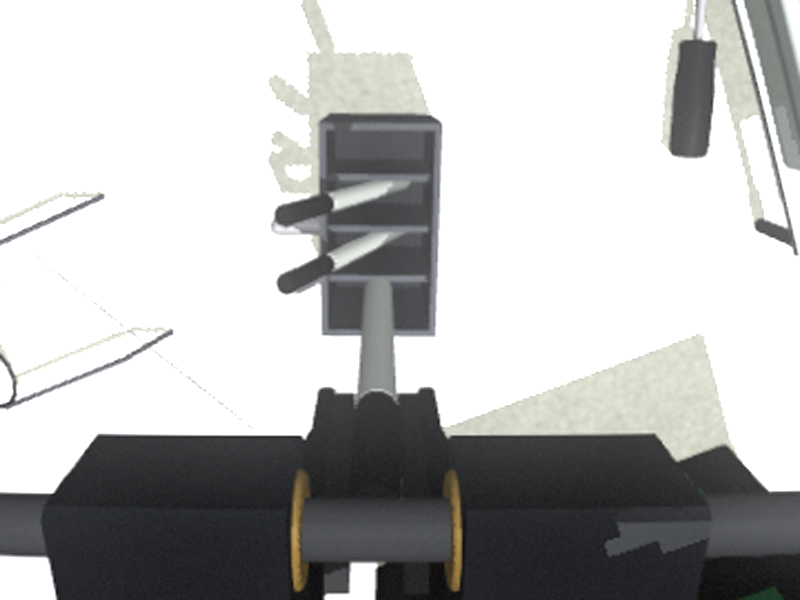

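Both pens lean correctly. The pot corners are (319,120), (441,120), (436,334) and (321,334).

```bash
python3 - <<'E'
from potfit import *
c=camera("wrist"); s=read_state(); T=wristT(c,s)
q=potfit(c,T,un([(319,120),(441,120),(436,334),(321,334)],800/360,80,60),[.585,-.266,-.4])
a=place(q,.045,.12,L=.119); plan(a,place(q,.045,0,L=.119))
E
```

```text
pot [ 0.5858 -0.2635 -0.3898] res [-0.6 -0.   0.5  0.2 -0.1  0.   0.2 -0.2]
rot [-0.455 -0.001  0.005] shift [ 0.0429 -0.0828  0.1167] rows>=3.0
rot [0. 0. 0.] shift [-0.   -0.    0.12] rows>=2.4
```

>>> play_rows(increments="-0.455 0 0.003 0.043 -0.084 0.02 0;-0.455 0 0.003 0.043 -0.084 0.05 0;-0.455 0 0.003 0.043 -0.084 0.09 0;-0.455 0 0.003 0.043 -0.084 0.1165 0;-0.455 0 0.003 0.043 -0.084 0.1165 0;-0.455 0 0.003 0.043 -0.084 0.1165 0;-0.455 0 0.003 0.043 -0.084 0.1165 0")

```text
time: 28.75
ee_pos: [0.5255, -0.1915, 0.2256]
eef_rot: [0.809, 0.543, 0.125, 0.188]
ft_force: [0.2, -0.8, 0.0]
width: 0.0104
grip_force: 20.0
```

```bash
python3 - <<'E'
from h import *
plan(place((.5858,-.2635,-.3898),.045,.12,L=.119))
E
```

```text
rot [0.002 0.001 0.001] shift [ 0.0013 -0.0009  0.0015] rows>=0.0
```

>>> play_rows(increments="0 0 0 0.001 -0.001 0.025 0;0 0 0 0.001 -0.001 0.05 0;0 0 0 0.001 -0.001 0.075 0;0 0 0 0.001 -0.001 0.1 0;0 0 0 0.001 -0.001 0.118 0;0 0 0 0.001 -0.001 0.12 0;0 0 0 0.001 -0.001 0.12 0")

```text
time: 29.45
ee_pos: [0.5744, -0.2111, 0.1169]
eef_rot: [0.81, 0.542, 0.126, 0.187]
ft_force: [0.4, 0.2, 0.2]
width: 0.0101
grip_force: 20.0
```

```bash
python3 - <<'E'
from h import *
s=read_state(); print(s['ft_force'],s['width']); plan(place((.5858,-.2635,-.3898),.045,0,L=.119))
E
```

```text
[0.40021265 0.15022595 0.18385683] 0.010057747345217865
rot [ 0.001 -0.    -0.002] shift [ 0.0008 -0.0006  0.0007] rows>=0.0
```

>>> play_rows(increments="0 0 0 0 0 0 0.18;0 0 0 0 0 0 0.25;0 0 0 0 0 0 0.4;0 0 0 0 0 0 0.4;0 0 0 0 0 -0.03 0.4;0 0 0 0 0 -0.07 0.4;0 0 0 0 0 -0.12 0.4;0 0 0 0 0 -0.12 0.4")

```text
time: 30.25
ee_pos: [0.5257, -0.1907, 0.231]
eef_rot: [0.808, 0.542, 0.126, 0.193]
ft_force: [0.3, 0.1, -0.1]
width: 0.0344
grip_force: 0.0
```

```bash
python3 - <<'E'
from h import *
B=lambda a:(.042-.1282*np.cos(.313+a),.1105+.1282*np.sin(.313+a))
x,z=B(1.9); A=down(CA+np.pi/2)
plan(([.57,-.2,.34],down(-.39+np.pi/2)),([.585,.08,.34],down(np.radians(95))),(case(x,0,.30),A),(case(x,0,z-.019),A))
E
```

```text
rot [0.465 0.005 0.   ] shift [ 0.0078  0.0887 -0.0775] rows>=3.1
rot [ 0.     0.    -0.477] shift [ 0.2647 -0.0926  0.    ] rows>=5.6
rot [ 0.     0.    -0.298] shift [0.1991 0.066  0.04  ] rows>=4.3
rot [0. 0. 0.] shift [0.     0.     0.1058] rows>=2.1
```

>>> play_rows(increments="0.456 0 0 0.008 0.03 -0.078 0.4;0.456 0 0 0.008 0.06 -0.078 0.4;0.456 0 0 0.008 0.089 -0.078 0.4;0.456 0 0 0.008 0.089 -0.078 0.4;0.456 0 0 0.008 0.089 -0.078 0.4;0.456 0 0 0.008 0.089 -0.078 0.4")

```text
time: 30.85
ee_pos: [0.5706, -0.201, 0.33]
eef_rot: [0.831, 0.556, -0.0, -0.003]
ft_force: [1.2, 0.1, 0.1]
width: 0.0348
grip_force: 0.0
```

>>> play_rows(increments="0 0 -0.477 0.265 -0.093 0 0.35;0 0 -0.477 0.265 -0.093 0 0.35;0 0 -0.477 0.265 -0.093 0 0.35;0 0 -0.477 0.265 -0.093 0 0.35;0 0 -0.477 0.265 -0.093 0 0.35;0 0 -0.477 0.265 -0.093 0 0.35;0 0 -0.477 0.265 -0.093 0 0.35;0 0 -0.477 0.265 -0.093 0 0.35")

```text
time: 31.65
ee_pos: [0.5835, 0.0801, 0.3336]
eef_rot: [0.675, 0.737, -0.001, 0.001]
ft_force: [0.8, -1.0, 0.4]
width: 0.0304
grip_force: 0.0
```

>>> play_rows(increments="0 0 -0.298 0.199 0.066 0.04 0.35;0 0 -0.298 0.199 0.066 0.04 0.35;0 0 -0.298 0.199 0.066 0.04 0.35;0 0 -0.298 0.199 0.066 0.04 0.35;0 0 -0.298 0.199 0.066 0.04 0.35;0 0 -0.298 0.199 0.066 0.04 0.35;0 0 -0.298 0.199 0.066 0.04 0.35;0 0 -0.298 0.199 0.066 0.04 0.35")

```text
time: 32.45
ee_pos: [0.6341, 0.2806, 0.2936]
eef_rot: [0.561, 0.828, -0.0, 0.0]
ft_force: [0.5, -0.5, 0.9]
width: 0.0303
grip_force: 0.0
```

```bash
python3 - <<'E'
from h import *
B=lambda a:(.042-.1282*np.cos(.313+a),.1105+.1282*np.sin(.313+a))
x,z=B(1.9); A=down(CA+np.pi/2)
plan((case(x,0,.30),A),(case(x,0,z-.019),A))
# last allowed picture: pot with three pens (scene, side) and bar from wrist
M=[cv2.convertScaleAbs(cv2.resize(camera(n)["color"][y:y+h,x0:x0+w,::-1],(400,300),interpolation=cv2.INTER_CUBIC),alpha=1.8) for n,x0,y,w,h in (("scene",110,140,120,90),("side",125,120,120,90),("wrist",100,60,320,240),("scene",270,130,180,135))]
cv2.imwrite("pics/last.png",np.vstack([np.hstack(M[:2]),np.hstack(M[2:])]))
c=camera("wrist"); s=read_state()
print("bar pred in crop",((proj(c,[case(x,-.05,z),case(x,.05,z)],wristT(c,s))-[100,60])*1.25+[0,300]).round(0).tolist())
E
```

```text
rot [-0.     0.    -0.005] shift [ 0.0035  0.0006 -0.0064] rows>=0.1
rot [0. 0. 0.] shift [0.     0.     0.1058] rows>=2.1
bar pred in crop [[189.0, 552.0], [189.0, 400.0]]
```

View pics/last.png

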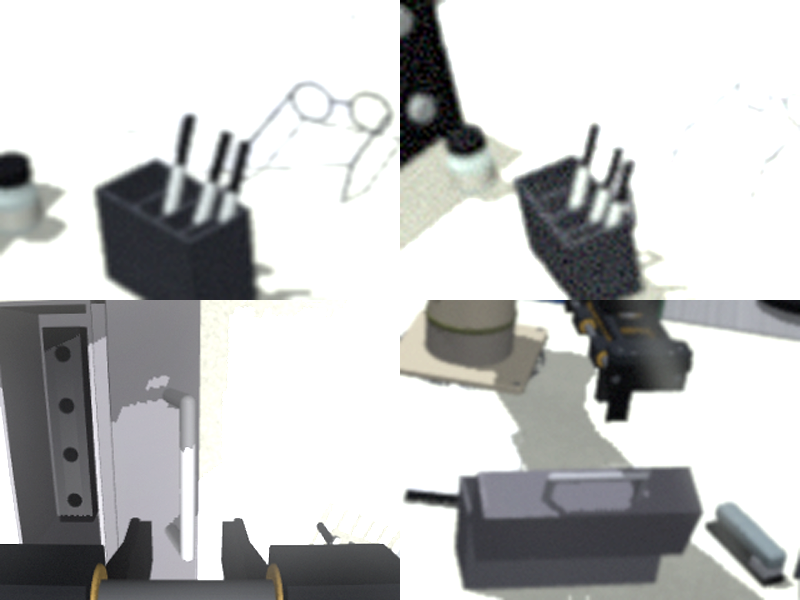

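All wells are empty, the bar at x≈187 (bottom-left crop) matches the prediction, and three pens lean over the handle side. Gripping the bar to close the lid.

>>> play_rows(increments="0 0 0 0.003 0 0.03 0.35;0 0 0 0.003 0 0.07 0.35;0 0 0 0.003 0 0.099 0.35;0 0 0 0.003 0 0.099 0.35;0 0 0 0.003 0 0.099 0.35")

```text
time: 33.2
ee_pos: [0.6321, 0.2859, 0.1945]
eef_rot: [0.56, 0.829, -0.0, -0.001]
ft_force: [-0.2, -0.7, -0.6]
width: 0.0304
grip_force: 0.0
```

>>> play_rows(increments="0 0 0 0 0 0 0;0 0 0 0 0 0 0;0 0 0 0 0 0 0;0 0 0 0 0 0 0", grip_force=30)

```text
time: 33.6
ee_pos: [0.6323, 0.2866, 0.1945]
eef_rot: [0.559, 0.829, 0.0, -0.001]
ft_force: [0.5, 0.8, 2.7]
width: 0.0089
grip_force: 30.0
```

```bash
python3 - <<'E'
from tri import *
print("pen3 cap",tri((243,145),(628,165))[0].round(3),"pen1",tri((225,135),(617,152))[0].round(3),"pen2",tri((189,118),(595,128))[0].round(3))
s=read_state(); print(s['ft_force'],s['width'])
B=lambda a:np.array((.042-.1282*np.cos(.313+a),.1105+.1282*np.sin(.313+a)))
v=rz(-CA)@(np.array(s['ee_pos'])+[0,0,.019]-[CX,CY,0]); print(v,B(1.9))
for a0,a1 in ((1.9,.98),(.98,-.04)):
    for a in np.linspace(a0,a1,9)[1:]: d=B(a)-B(a0); print("%.2f %.4f %.4f"%(a,d[0],-d[1]))
E
```

```text
pen3 cap [-0.045  0.037  0.141] pen1 [-0.046  0.014  0.141] pen2 [-0.048 -0.034  0.139]
[2.06211599 1.40022982 4.32478133] 0.008932443932424601
[0.11881327 0.00274714 0.21350897] [0.11878687 0.21315971]
1.78 -0.0123 -0.0081
1.67 -0.0254 -0.0148
1.55 -0.0392 -0.0199
1.44 -0.0536 -0.0234
1.32 -0.0682 -0.0253
1.21 -0.0829 -0.0254
1.09 -0.0976 -0.0238
0.98 -0.1119 -0.0206
0.85 -0.0154 0.0055
0.72 -0.0300 0.0129
0.60 -0.0435 0.0220
0.47 -0.0557 0.0329
0.34 -0.0665 0.0451
0.21 -0.0756 0.0587
0.09 -0.0829 0.0733
-0.04 -0.0883 0.0887
```

>>> play_rows(increments="0 0 0 0 -0.0123 -0.0081 0;0 0 0 0 -0.0254 -0.0148 0;0 0 0 0 -0.0392 -0.0199 0;0 0 0 0 -0.0536 -0.0234 0;0 0 0 0 -0.0682 -0.0253 0;0 0 0 0 -0.0829 -0.0254 0;0 0 0 0 -0.0976 -0.0238 0;0 0 0 0 -0.1119 -0.0206 0")

```text
time: 34.5
ee_pos: [0.5281, 0.2451, 0.2152]
eef_rot: [0.559, 0.829, 0.001, -0.001]
ft_force: [4.3, 5.2, -2.3]
width: 0.009
grip_force: 30.0
```

>>> play_rows(increments="0 0 0 0 -0.0154 0.0055 0;0 0 0 0 -0.03 0.0129 0;0 0 0 0 -0.0435 0.022 0;0 0 0 0 -0.0557 0.0329 0;0 0 0 0 -0.0665 0.0451 0;0 0 0 0 -0.0756 0.0587 0;0 0 0 0 -0.0829 0.0733 0;0 0 0 0 -0.088 0.087 0")

```text
time: 35.3
ee_pos: [0.447, 0.2127, 0.1281]
eef_rot: [0.559, 0.829, 0.001, -0.0]
ft_force: [8.0, 3.8, 23.8]
width: 0.0079
grip_force: 29.8
```

>>> play_rows(increments="0 0 0 0 0 0.001 0;0 0 0 0 0 0.001 0;0 0 0 0 0 0.001 0")

```text
time: 35.6
ee_pos: [0.4473, 0.2127, 0.1265]
eef_rot: [0.559, 0.829, 0.001, -0.001]
ft_force: [7.8, 8.8, -6.7]
width: 0.0081
grip_force: 30.2
```

```bash
python3 - <<'E'
from h import *
s=read_state(); print(s['ft_force'],s['width'],s['grip_force'])
v=rz(-CA)@(np.array(s['ee_pos'])+[0,0,.019]-[CX,CY,0])-[.042,0,.1105]; print(v,np.hypot(v[0],v[2]),np.arctan2(v[2],-v[0])-.313)
E
```

```text
[ 7.82455078  8.80778992 -6.68677525] 0.00813465379130532 30.1840603351593
[-0.12249796  0.00379002  0.03504415] 0.12741209785380875 -0.034362738501025336
```

Triangulation puts every pen cap in place, and the lid looks closed. I'll release and press gently on the lid's top front to be sure.

>>> play_rows(increments="0 0 0 0 0 0 0.35;0 0 0 0 0 0 0.35;0 0 0 0 0 0 0.35;0 0 0 0 0 -0.03 0.35;0 0 0 0 0 -0.07 0.35;0 0 0 0 0 -0.1 0.35;0 0 0 0 0 -0.1 0.35")

```text
time: 36.3
ee_pos: [0.448, 0.2122, 0.2299]
eef_rot: [0.559, 0.829, 0.001, 0.001]
ft_force: [-0.3, -0.1, -0.5]
width: 0.0305
grip_force: 0.0
```

>>> play_rows(increments="0 0 0 0 0.05 0 0;0 0 0 0 0.05 0 0;0 0 0 0 0.05 0 0;0 0 0 0 0.05 0 0;0 0 0 0 0.05 0.03 0;0 0 0 0 0.05 0.04 0;0 0 0 0 0.05 0.04 0", grip_force=10)

```text
time: 37.0
ee_pos: [0.492, 0.229, 0.1859]
eef_rot: [0.559, 0.829, -0.001, -0.001]
ft_force: [0.7, -0.3, -0.1]
width: 0.0002
grip_force: 0.0
```

```bash
python3 - <<'E'
from h import *
s=read_state(); print(s['ft_force'],s['width'],rz(-CA)@(np.array(s['ee_pos'])-[CX,CY,0]))
E
```

```text
[ 0.65500834 -0.33585449 -0.10807889] 0.0001506312220905239 [-0.03293272  0.00211391  0.18586985]
```

>>> play_rows(increments="0 0 0 0 0 0.005 0;0 0 0 0 0 0.009 0;0 0 0 0 0 0.012 0;0 0 0 0 0 0.014 0;0 0 0 0 0 0.015 0;0 0 0 0 0 0.015 0")

```text
time: 37.6
ee_pos: [0.4929, 0.2301, 0.1729]
eef_rot: [0.559, 0.829, -0.001, -0.0]
ft_force: [-5.7, -4.4, 16.2]
width: 0.0003
grip_force: 8.0
```

```bash
python3 - <<'E'
from h import *
s=read_state(); print(s['ft_force'],s['ee_pos'])
E
```

```text
[-5.70426493 -4.42250671 16.15918315] [0.49293908 0.23011157 0.17290493]
```

>>> play_rows(increments="0 0 0 0 0 -0.03 0;0 0 0 0 0 -0.07 0;0 0 0 0 0 -0.12 0;0 0 0 0 -0.03 -0.15 0;0 0 0 0 -0.03 -0.15 0;0 0 0 0 -0.03 -0.15 0;0 0 0 0 -0.03 -0.15 0;0 0 0 0 -0.03 -0.15 0")

```text
time: 38.4
ee_pos: [0.4653, 0.2186, 0.3203]
eef_rot: [0.559, 0.829, -0.001, -0.002]
ft_force: [-0.1, -0.1, -0.5]
width: 0.0005
grip_force: 0.0
```

```bash
python3 - <<'E'
from h import *
L=cv2.imread("pics/last.png")
for n,x,y,o in (("scene",110,140,0),("side",125,120,400)):
    m=cv2.convertScaleAbs(cv2.resize(camera(n)["color"][y:y+90,x:x+120,::-1],(400,300),interpolation=cv2.INTER_CUBIC),alpha=1.8)
    d=cv2.absdiff(m,L[:300,o:o+400])[90:]; print(n,d.mean(),(d.max(2)>80).sum())
s=read_state(); print(s['ee_pos'],s['time'],s['ft_force'])
E
```

```text
scene 5.5362857142857145 1754
side 4.622619047619048 838
[0.46519195 0.21889009 0.3205867 ] 38.5 [0.32333937 0.15676233 0.09497468]
```

```bash
python3 - <<'E'
from h import *
L=cv2.imread("pics/last.png")
for n,x,y,o in (("scene",110,140,0),("side",125,120,400)):
    m=cv2.convertScaleAbs(cv2.resize(camera(n)["color"][y:y+90,x:x+120,::-1],(400,300),interpolation=cv2.INTER_CUBIC),alpha=1.8)
    d=cv2.absdiff(m,L[:300,o:o+400]).max(2)>80
    k,_,st,_=cv2.connectedComponentsWithStats(d.astype(np.uint8)); print(n,[t[:5].tolist() for t in st[1:] if t[4]>60])
    dk=lambda im:(cv2.cvtColor(im,6)<100).astype(np.uint8)[:,80:300]
    a,b=np.float32(dk(L[:300,o:o+400])),np.float32(dk(m)); print(cv2.phaseCorrelate(a,b))
E
```

```text
scene [[173, 113, 13, 48, 284], [182, 116, 14, 48, 284], [218, 136, 23, 51, 543], [232, 142, 17, 53, 334], [213, 192, 11, 33, 183], [229, 202, 6, 13, 67]]
((0.5012456174922306, -0.17039461351180307), 0.5719009215178313)
side [[185, 123, 7, 22, 70], [211, 152, 17, 43, 229], [217, 161, 17, 45, 269], [203, 200, 12, 24, 89]]
((0.5125152948250076, -0.22934155208145057), 0.6714341211389613)
```

```bash
cat > chk.py <<'E'
from tri import *
L=cv2.imread("pics/last.png"); sh={}
m={}
for n,x,y,o in (("scene",110,140,0),("side",125,120,400)):
    m[n]=cv2.convertScaleAbs(cv2.resize(camera(n)["color"][y:y+90,x:x+120,::-1],(400,300),interpolation=cv2.INTER_CUBIC),alpha=1.8)
def match(n,p,w,h):
    o=400*(n=="side"); x,y=p[0]-o,p[1]; l=L[:300,o:o+400]
    t=l[y-h:y+h,x-w:x+w]; s=m[n][max(0,y-h-25):y+h+25,max(0,x-w-25):x+w+25]
    r=cv2.matchTemplate(s,t,cv2.TM_CCOEFF_NORMED); _,v,_,q=cv2.minMaxLoc(r); return (q[0]-min(25,x-w),q[1]-min(25,y-h),round(v,2))
for k,a,b in (("pen3",(243,145),(628,165)),("pen1",(225,135),(617,152)),("pen2",(189,118),(595,128))):
    da,db=match("scene",a,10,10),match("side",b,9,9)
    print(k,da,db,tri((a[0]+da[0],a[1]+da[1]),(b[0]+db[0],b[1]+db[1])))
for k,a,b in (("left",(100,188),(518,182)),("near",(190,240),(572,245)),("body",(170,245),(580,250))): print(k,match("scene",a,18,18),match("side",b,18,18))
E
python3 chk.py
```

```text
pen3 (-16, -8, 0.81) (-5, -10, 0.84) (array([-0.05276711,  0.00926656,  0.1333148 ]), array([ 0.53648267,  0.70865949, -0.52050903, -0.84360576]))
pen1 (3, 1, 0.85) (-25, -25, 0.94) (array([-0.02742687,  0.02789101,  0.16798664]), array([-3.03196239, -4.06053432,  2.94253045,  4.8019611 ]))
pen2 (-4, -2, 1.0) (-2, -2, 0.99) (array([-0.04776198, -0.0396494 ,  0.13819167]), array([ 0.27514138,  0.3740859 , -0.26973279, -0.44384645]))
left (0, 0, 1.0) (0, 0, 1.0)
near (0, 0, 0.99) (0, 0, 0.79)
body (0, 0, 0.95) (0, 0, 0.73)
```

```bash
python3 - <<'E'
from h import *
np.save("a.npy",np.stack([camera(n)["color"] for n in ("scene","side")]))
E
```

>>> play_rows(increments="0 0 0 0 0 0 0;0 0 0 0 0 0 0;0 0 0 0 0 0 0;0 0 0 0 0 0 0;0 0 0 0 0 0 0;0 0 0 0 0 0 0;0 0 0 0 0 0 0;0 0 0 0 0 0 0")

```text
time: 39.7
ee_pos: [0.4653, 0.2188, 0.3215]
eef_rot: [0.559, 0.829, -0.0, -0.001]
ft_force: [0.6, -0.4, -1.5]
width: 0.0005
grip_force: 0.0
```

>>> play_rows(increments="0 0 0 0 0 0 0;0 0 0 0 0 0 0;0 0 0 0 0 0 0;0 0 0 0 0 0 0;0 0 0 0 0 0 0;0 0 0 0 0 0 0;0 0 0 0 0 0 0;0 0 0 0 0 0 0")

```text
time: 40.5
ee_pos: [0.4653, 0.2188, 0.3215]
eef_rot: [0.559, 0.829, -0.0, -0.001]
ft_force: [0.4, -0.5, -0.3]
width: 0.0006
grip_force: 0.0
```

```bash
python3 - <<'E'
from h import *
a=np.load("a.npy"); b=np.stack([camera(n)["color"] for n in ("scene","side")])
for i,(x,y) in enumerate(((110,140),(125,120))):
    d=cv2.absdiff(a[i],b[i])[y:y+90,x:x+120].max(2); print(d.mean(),d.max(),(d>40).sum())
E
python3 chk.py
```

```text
0.9252777777777778 6 0
4.561574074074074 32 0
pen3 (-16, -8, 0.81) (-5, -10, 0.83) (array([-0.05276711,  0.00926656,  0.1333148 ]), array([ 0.53648267,  0.70865949, -0.52050903, -0.84360576]))
pen1 (3, 1, 0.85) (-25, -25, 0.95) (array([-0.02742687,  0.02789101,  0.16798664]), array([-3.03196239, -4.06053432,  2.94253045,  4.8019611 ]))
pen2 (-4, -1, 1.0) (-2, -2, 0.99) (array([-0.04837988, -0.04083122,  0.1367656 ]), array([ 0.21155444,  0.28753855, -0.20742108, -0.34125797]))
left (0, 0, 1.0) (0, 0, 1.0)
near (0, 0, 0.99) (-1, 0, 0.76)
body (0, 0, 0.95) (0, 0, 0.73)
```

```bash
python3 -c "
from bench import *
print(close_job())"
```

```text
the job is handed in; nothing more can be done
None
```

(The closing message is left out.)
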